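# Wind the lab jack up under the flask with its crank

### The arm

A 6-joint arm with a two-finger parallel gripper is mounted at the origin on the work surface. World frame = base frame: x ahead of the robot, y to its left, z up, the work surface at z = 0. Lengths are in mm, angles in rad, forces in N, time in s.
With the tool pointing down it reaches from about 300 to 775 mm from the base axis. Payload 14.6 kg.
Tool frame: the origin (TCP) lies on the front face of the gripper's body, between the roots of the fingers; the fingertips stand 97 mm ahead of it and the grasp point (between the pads) lies 78 mm ahead of it; z points along the fingers, y is the line along which they close (so a half turn about z gives the same grasp; the last joint's range is limited). The gripper opens to 94 mm and grips with 3 to 60 N. Pads are 16 mm wide; open, the fingers measure 119 mm over their backs; the gripper's body (75 mm by 177 mm) begins 78 mm behind the grasp point.
Start: joints at [-1.196, 0.3, 1.521, -0, 1.321, -0.067], TCP at [235.154, -497.185, 302.646] pointing down, gripper open.
Joint ranges: [-3.03, 3.03], [-0.79, 2.21], [0.23, 2.52], [-1.04, 4.18], [0, 3.07], [-2.55, 2.55]. Speed limits (rad/s): [2.22, 2.22, 2.57, 3.14, 3.14, 3.14].

### API

Orientations are given as [roll, pitch, yaw] about the fixed x, y, z axes, in that order (R = Rz(yaw) Ry(pitch) Rx(roll)).
In Python, from cell import * gives the robot as it stands.
- The arm moves only by the tool carry_out, never from a script. Its arguments are lists of equal length, an entry for each row: "slide": the shift along the world's x, y, z scaled (see below), a list of three; "dr": the turn, a rotation vector about the world's x, y, z scaled (see below), a list of three; "gripper": the opening in per cent of the stroke, from 0 (shut) to 100 (fully open). A call has 1 to 10 rows; each row is the pose to reach, as a shift and turn from the pose commanded when the call began, turning the shorter way round; what a row does not reach only later rows make up. The controller multiplies each number of a shift by 0.25 m and each number of a turn by 360 degrees. A row lasts 1/12 s, in which the tool goes at most 41.7 mm and 7.16 degrees, less where a joint would pass 70% of its speed; a pose out of reach is approached as far as the arm can. A call with a number of a shift or a turn outside -1 to 1 is refused whole. A call with a gripper value outside its range is refused whole. The fingers move at their own pace and stop on an object; "newtons" is the grip in N (left out, the last holds). Time passes only in rows, so rows that repeat a pose let the fingers close. It gives the time, the measured TCP pose, the force, the opening and the grip force at its end, in the units of the state.
- read_state(): the state, without advancing time (a new reading comes with each control period).
- camera(name): name is "side" or "top" or "wrist"; returns the picture (480x640x3 uint8, red, green, blue); there is no depth.
- camera_model(name): a dict with "vfov" (degrees; the focal length in pixels is half the picture's height over the tangent of half this angle, whatever the lens; pixels are square), "cx", "cy" (the principal point, pixels), "R" (3x3) and "t" (3): a world point X has camera coordinates R X + t. Camera axes: x right, y down, z forward; pixel columns grow to the right and rows downward; lengths in mm; the calibration is good to about 2 mm. A picture is of the moment at which its call begins: read the wrist's pose just before it. camera_model takes no time and is no camera call; for the wrist camera it gives the pose at the moment of the call.
- sign_off(): hands the job in; it is judged then, once.
The state is a dict: "clock": time; "joints": joint angles; "qd": joint speeds; "effort": joint torques, N m; "eef_pos": TCP position; "eef_rot": TCP orientation; "wrist_force": force on the tool from outside, world axes, zero at the start; "moment": the same for the moment, N m; "finger_gap": finger opening in mm; "finger_force": force on a finger pad.
Only numpy, scipy, OpenCV 4.12 (cv2) and the standard library are available. Lean on these libraries where they do the work, as an engineer would, in place of code of your own. Each camera call takes 0.05 s, during which the arm holds its last target. There are 200 camera calls.

### The job

Fit the loose crank fully home on the square end of the lab jack's spindle and wind the hotplate up until only about 6 mm of air is left under the flask, then let go and leave the crank on the spindle. The spindle bends easily, so feel for the flats and turn without forcing it, and the hotplate must never press on the glass.

Things in the scene. Friction and masses are not known exactly. Their poses are not given: they have to be found in the camera images.
- crank: loose Z-shaped steel crank, 0.22 kg, lying flat at the start. Origin: socket axis at the open mouth, 12 mm above the bench. +y runs along the axis to the handle end. Socket: square tube 24 mm wide outside, y = 0 to 50 mm, square bore 14 mm wide, 42 mm deep. At y = 50 to 58 mm an arm, 8 x 20 mm, runs to -x and carries the handle at x = -45 mm (crank radius 45 mm)
- crank_socket (a point): point on the crank's socket axis 20 mm from the mouth, 12 mm above the bench at the start; axes as the crank's. Lying flat, two outer flats of the socket are upright, facing the crank's +x and -x, so it can be pinched here from above across 24 mm
- crank_grip: the crank's black handle, a round sleeve 24 mm in diameter, 70 mm long, that spins freely on its pin. Origin: on its axis at the inner end, at (-45, 59, 0) mm in the crank's frame; it runs along +y from there, so its middle is at (-45, 94, 0) mm in the crank's frame
- jack: grey and steel laboratory scissor jack, 125 x 165 mm in plan, that stays put on the bench. Origin: centre of its underside on the bench; z up; y points out along the spindle, to the crank end. Its platform's edge is 73 mm inwards (-y) of spindle_nose
- spindle_nose (a point): the spindle's outer end, on its axis; y points outwards along it, x level, z up (axes do not turn with it). From here inwards: round nose, 10 mm diameter, 6 mm long; square, 12 mm wide, 34 mm long, its end bevelled 0.3 mm; collar, 23 mm diameter. At the start 74 mm above the bench; it climbs half as fast as the platform, straight up
- spindle_collar (a point): on the spindle's axis at the collar's face, 40 mm inwards of the nose's end; axes as spindle_nose. The crank is home when its mouth (its origin) is here, its y along this y. The square starts roughly on a corner: its flats are 17 to 45 degrees off level, to either side, not measured. The crank fits in four positions, with some 10 degrees of play each way; wrongly turned it stops 6 mm in
- platform (a joint): height of the jack's platform above its start, m, positive up. Turning the spindle clockwise (seen from the crank's handle end, looking towards the jack) raises it 10 mm a turn. It takes about 0.13 N m, some 3 N at the handle, and stays where it is left. A push across the handle's path is levered up some 12 times in the socket; 130 N of contact there strains the spindle, or 40 N while fitting
- hotplate: white mini hotplate, 118 x 140 x 50 mm, about 0.9 kg, standing loose on the jack's platform. Origin: centre of its underside; z up
- hotplate_top (a point): centre of the hotplate's flat top face, 50 mm above its underside; z up
- flask: stoppered conical glass flask, 140 mm tall, 85 mm wide, held fixed over the hotplate by a clamp on a retort stand 0.5 m high; the rod stands on the side of the jack away from the crank. Origin as flask_bottom
- flask_bottom (a point): centre of the flask's flat underside, 80 mm across; z up. 20 to 41 mm above the hotplate at the start
- tray: bystander: white enamel tray with chestnuts, 170 x 220 x 30 mm; origin at the centre of its underside
- thermos: bystander: upright steel vacuum bottle, 64 mm in diameter, 185 mm tall; origin at the centre of its underside
- beaker: bystander: open glass beaker, 68 mm in diameter, 90 mm tall; origin at the centre of its underside
There are look-alikes about, which are no part of the job. What is meant by the hotplate is not blue or green, and is the larger of those in its own colour.

How it is judged (in metres and radians):
On the way, in this order (a step that is already met when the one before it is completed fails the run):
1. the crank is fully home on the spindle's square, its mouth within 10 mm of the collar, and the hotplate not yet wound up (distance between crank and spindle_collar below 0.01 m and angle between the y axis of crank and the y axis of spindle_collar, either way round below 0.15 rad and value of joint platform below 0.006 m), for 0.2 s.
2. the crank, held by the fingers and home on the spindle, winds the platform up past 10 mm (distance between crank and spindle_collar below 0.01 m and angle between the y axis of crank and the y axis of spindle_collar, either way round below 0.15 rad and value of joint platform above 0.01 m and contact force between the fingers and crank above 0.3 N), for 0.1 s.
At the end, for the whole second after the job is handed in: The crank is left on the spindle's square, its mouth within 10 mm of the collar, at rest; the hotplate stands level and still on the jack, centred under the flask within 20 mm, with an air gap of 2 to 10 mm under the flask (distance between crank and spindle_collar below 0.01 m and angle between the y axis of crank and the y axis of spindle_collar, either way round below 0.15 rad and z of flask_bottom in the frame of hotplate_top between 0.002 and 0.01 m and horizontal distance between flask_bottom and hotplate_top below 0.02 m and angle between hotplate's own z axis and vertical below 0.05 rad and linear speed of hotplate below 0.01 m/s and linear speed of crank below 0.02 m/s and contact force between hotplate and flask below 0.5 N); the robot touches nothing.
It fails at once if the crank, not yet home, is pushed or pried against the spindle with more than 40 N (contact force between crank and jack above 40 N and distance between crank and spindle_collar above 0.01 m).
It fails at once if the crank's socket strains the spindle with more than 130 N (contact force between crank and jack above 130 N).
It fails at once if the hotplate presses on the flask (contact force between hotplate and flask above 2 N).
It fails at once if a bystander is moved more than 20 mm (distance of any of tray, thermos, beaker from where it was at the start of the episode above 0.02 m).
It also fails if it takes over 72 s, if anything falls off the work surface, if the arm or the gripper's body presses on something with over 40 N, if the wrist force passes 120 N, or if a joint passes its speed limit or range.

## Working session

There is one attempt and no reset: what is moved stays moved. The work goes in short steps, Python scripts to look and compute and a tool call to move; the robot and the scene stay as the last step left them, time stands still between calls to the robot, and variables do not carry over. Pictures are saved under pics/ and viewed, at most 10 in all, crops included, and the job is handed in when it is done.

Besides the shell and the picture viewer there is one more tool, called after "Call:" as a command line: name --argument value ..., lists and objects as JSON in quotes. carry_out: Moves the arm, as the interface text tells. Its arguments: {"type":"object","properties":{"slide":{"type":"array","items":{"type":"array","items":{"type":"number","minimum":-1,"maximum":1}}},"dr":{"type":"array","items":{"type":"array","items":{"type":"number","minimum":-1,"maximum":1}}},"gripper":{"type":"array","items":{"type":"number"}},"newtons":{"type":"number"}},"required":["slide","dr","gripper"]}

```bash
mkdir -p pics; python3 - <<'E'
from cell import *
import cv2
a=camera("side");b=camera("top")
cv2.imwrite("pics/s.png",a[:,:,::-1]);cv2.imwrite("pics/t.png",b[:,:,::-1])
for n in("side","top","wrist"):
  m=camera_model(n);print(n,{k:(v if not hasattr(v,'round') else v.round(3).tolist() if hasattr(v,'tolist') else v) for k,v in m.items()})
print(read_state())
E
```

```text
side {'vfov': 56.60752619144093, 'cx': 318.03556655892396, 'cy': 241.60439195109404, 'R': [[-0.926, -0.378, 0.016], [-0.266, 0.621, -0.738], [0.269, -0.687, -0.675]], 't': [493.72, 220.394, 1333.854]}
top {'vfov': 53.40885502973698, 'cx': 319.69921336039306, 'cy': 239.56186332580302, 'R': [[0.004, -1.0, 0.018], [-0.996, -0.005, -0.089], [0.089, -0.018, -0.996]], 't': [10.075, 512.602, 1256.065]}
wrist {'vfov': 69.32951915557766, 'cx': 319.9184848402339, 'cy': 237.22547088007687, 'R': [[0.427, -0.904, -0.0], [-0.873, -0.412, 0.262], [-0.237, -0.112, -0.965]], 't': [-549.835, -27.779, 391.071]}
{'clock': 0.1, 'joints': array([-1.19558221e+00,  3.00396604e-01,  1.52149486e+00, -8.55389026e-06,
        1.32067952e+00, -6.65883582e-02]), 'qd': array([ 0.00025023, -0.00090023, -0.00022731, -0.00067373, -0.00096377,
       -0.00266506]), 'effort': array([ 2.58286382e-03, -5.32644331e+01, -3.53281045e+01,  7.10105198e-02,
        2.34826683e-02, -8.96030429e-05]), 'eef_pos': array([ 235.11904152, -497.07255708,  302.16361384]), 'eef_rot': array([-3.14061594e+00, -5.68300190e-05,  4.41804568e-01]), 'wrist_force': array([-0.04888479, -1.18781117,  0.5817074 ]), 'moment': array([ 0.02397062, -0.04392525,  0.02272811]), 'finger_force': 0.0, 'finger_gap': 94.21891972094855}
```

View pics/s.png

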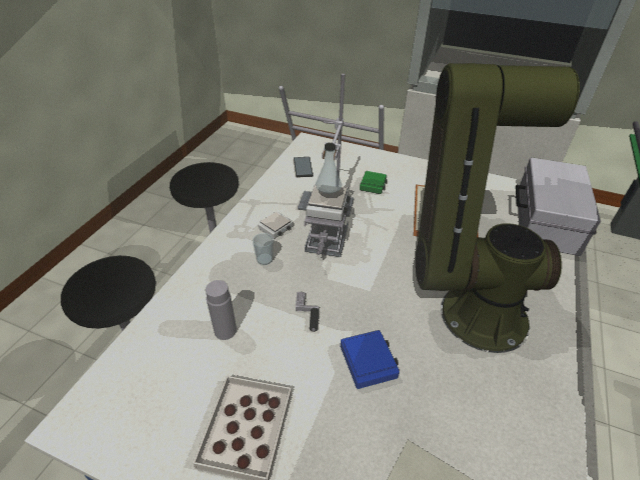

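View pics/t.png

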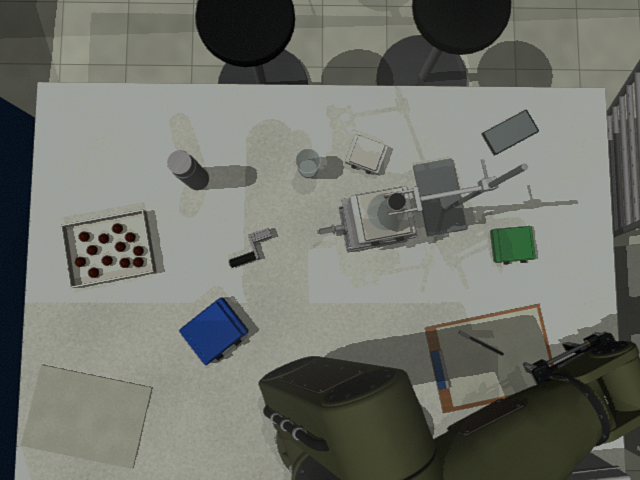

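The crank lies at top-image (253,248), with its socket mouth near (277,233) and its black handle near (243,260). The jack is at (380,217), with the spindle pointing left to about (320,231). The hotplate candidates are white on the jack (383,213), small white (368,153), blue (214,331) and green (514,244). The white one on the jack under the flask is the larger white. I'll confirm it in a crop.

```bash
cat > h.py <<'E'
from cell import *
import cv2, numpy as np
def ray(n,px,m=None):
    m=m or camera_model(n); f=240/np.tan(np.radians(m["vfov"])/2)
    R=np.array(m["R"]);t=np.array(m["t"])
    d=R.T@np.array([(px[0]-m["cx"])/f,(px[1]-m["cy"])/f,1.]); return -R.T@t,d/np.linalg.norm(d)
def onz(n,px,z,m=None):
    c,d=ray(n,px,m); return c+d*(z-c[2])/d[2]
def proj(n,X,m=None):
    m=m or camera_model(n); f=240/np.tan(np.radians(m["vfov"])/2)
    p=np.array(m["R"])@np.array(X)+np.array(m["t"]); return np.array([m["cx"],m["cy"]])+f*p[:2]/p[2]
def tri(*rs):
    A=np.zeros((3,3));b=np.zeros(3)
    for c,d in rs: P=np.eye(3)-np.outer(d,d);A+=P;b+=P@c
    return np.linalg.solve(A,b)
E
python3 - <<'E'
from h import *
t=cv2.imread("pics/t.png");s=cv2.imread("pics/s.png")
a=cv2.resize(t[140:290,220:440],None,fx=3.5,fy=3.5,interpolation=cv2.INTER_CUBIC)
cv2.imwrite("pics/c1.png",a)
b=cv2.resize(s[135:340,245:400],None,fx=2.9,fy=2.9,interpolation=cv2.INTER_CUBIC)
cv2.imwrite("pics/c2.png",b)
g=t[210:290,220:290];h=cv2.cvtColor(g,cv2.COLOR_BGR2GRAY)
m=(h<45).astype(np.uint8);n,l,st,ce=cv2.connectedComponentsWithStats(m)
for i in range(1,n):
  if st[i,4]>30:
    r=cv2.minAreaRect(np.argwhere(l==i)[:,::-1].astype(np.float32));bp=cv2.boxPoints(r)+[220,210]
    print(st[i,4],ce[i]+[220,210],[onz("top",p,12)[:2].round(1).tolist() for p in bp], onz("top",ce[i]+[220,210],14).round(1))
E
```

```text
212 [242.29716981 259.36320755] [[458.5, 256.7], [480.9, 191.2], [459.9, 183.9], [437.6, 249.3]] [459.  219.5  14. ]
```

View pics/c1.png

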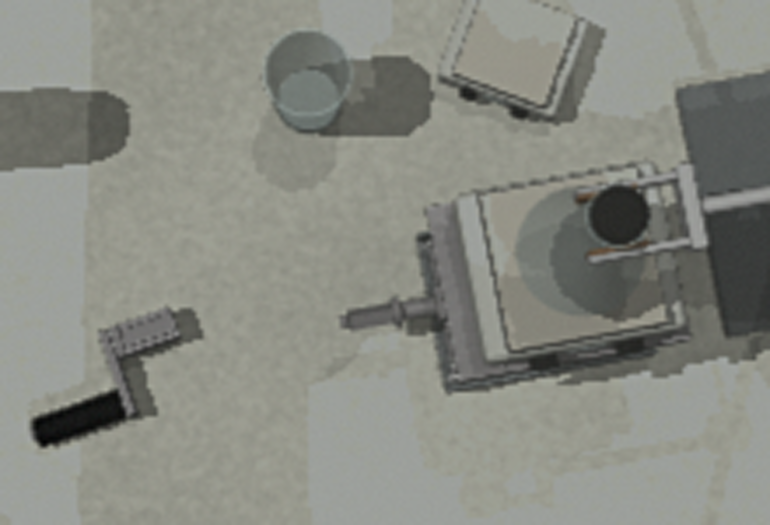

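View pics/c2.png

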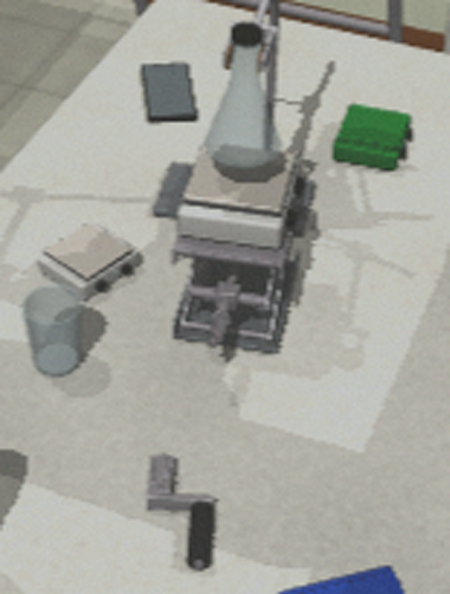

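The crops confirm it: the larger white hotplate stands on the jack under the flask (crop 585,270), and the smaller white one is a decoy at (515,60). The spindle nose is at crop (345,320) and its collar at about (405,311).

```bash
python3 - <<'E'
from h import *
T=lambda x,y:(220+x/3.5,140+y/3.5); S=lambda x,y:(245+x/2.9,135+y/2.9)
n=onz("top",T(343,320),74);c=onz("top",T(395,311),74)
print("nose",n,"collar",c,np.degrees(np.arctan2(-(n-c)[0],(n-c)[1])))
print("tri nose",tri(ray("top",T(343,320)),ray("side",S(217,343))))
print("socket mouth",onz("top",T(178,325),20))
# hotplate top corners
q=[onz("top",T(*p),160) for p in((478,198),(640,163),(685,335),(492,357))];print(np.round(q))
for h in (185,):print("flask",onz("top",T(600,255),h))
print("front edge hotplate yaw",np.degrees(np.arctan2((q[0]-q[3])[1],(q[0]-q[3])[0])))
E
```

```text
nose [528.9888551   17.70205393  74.        ] collar [535.86825241 -20.58940778  74.        ] 10.185035713210935
tri nose [525.45040115  16.74067988  74.12634344]
socket mouth [530.17976297 143.4749519   20.        ]
[[ 605.  -74.  160.]
 [ 630. -186.  160.]
 [ 511. -216.  160.]
 [ 495.  -83.  160.]]
flask [ 562.14697028 -153.62751783  185.        ]
front edge hotplate yaw 4.795618557432869
```

Call:
carry_out --slide '[[0.16, 0.96, 0.12], [0.16, 0.96, 0.12], [0.16, 0.96, 0.12], [0.16, 0.96, 0.12], [0.16, 0.96, 0.12], [0.16, 0.96, 0.12], [0.16, 0.96, 0.12]]' --dr '[[0, 0, 0.103], [0, 0, 0.103], [0, 0, 0.103], [0, 0, 0.103], [0, 0, 0.103], [0, 0, 0.103], [0, 0, 0.103]]' --gripper '[100, 100, 100, 100, 100, 100, 100]'

```text
clock: 0.68
eef_pos: [275.6, -253.1, 333.5]
eef_rot: [3.14, -0.0, 1.094]
wrist_force: [-0.1, 0.3, 0.3]
finger_gap: 93.8
finger_force: 0.0
```

Call:
carry_out --slide '[[0.16, 0.96, 0], [0.16, 0.96, 0], [0.16, 0.96, 0], [0.16, 0.96, 0], [0.16, 0.96, 0], [0.16, 0.96, 0], [0.16, 0.96, 0]]' --dr '[[0, 0, 0.103], [0, 0, 0.103], [0, 0, 0.103], [0, 0, 0.103], [0, 0, 0.103], [0, 0, 0.103], [0, 0, 0.103]]' --gripper '[100, 100, 100, 100, 100, 100, 100]'

```text
clock: 1.27
eef_pos: [315.4, -12.6, 332.7]
eef_rot: [3.141, -0.001, 1.745]
wrist_force: [-0.2, -1.6, 0.6]
finger_gap: 94.2
finger_force: 0.0
```

Call:
carry_out --slide '[[0.8, 0.46, 0], [0.8, 0.46, 0], [0.8, 0.46, 0], [0.8, 0.46, 0], [0.8, 0.46, 0], [0.8, 0.46, -0.3], [0.8, 0.46, -0.63], [0.8, 0.46, -0.63], [0.8, 0.46, -0.63], [0.8, 0.46, -0.63]]' --dr '[[-0.165, -0.026, 0], [-0.165, -0.026, 0], [-0.165, -0.026, 0], [-0.165, -0.026, 0], [-0.165, -0.026, 0], [-0.165, -0.026, 0], [-0.165, -0.026, 0], [-0.165, -0.026, 0], [-0.165, -0.026, 0], [-0.165, -0.026, 0]]' --gripper '[100, 100, 100, 100, 100, 100, 100, 100, 100, 100]'

```text
clock: 2.1
eef_pos: [513.2, 96.8, 166.3]
eef_rot: [-3.094, 1.054, 1.773]
wrist_force: [-1.0, -0.0, -0.8]
finger_gap: 93.7
finger_force: 0.0
```

```bash
python3 - <<'E'
from h import *
import pickle
s=read_state();print(s["clock"],s["joints"].round(2),s["eef_pos"].round(1),s["eef_rot"].round(3))
m=camera_model("wrist");a=camera("wrist");cv2.imwrite("pics/w1.png",a[:,:,::-1]);pickle.dump(m,open("w1.pkl","wb"))
print(proj("wrist",[527,17,74],m),(-np.array(m["R"]).T@m["t"]).round(1))
E
```

```text
2.1 [ 0.4   0.59  1.69 -1.02  1.41  0.7 ] [513.2  96.8 166.3] [-3.094  1.054  1.773]
[326.97599461 206.63219328] [494.3 203.8 140.7]
```

View pics/w1.png

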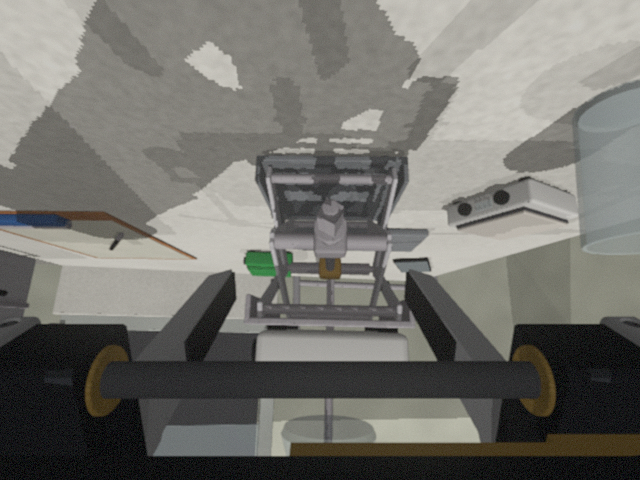

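The view is upside-down: spindle at about (330,230), hotplate front at rows 333–362, and the gap hidden behind the gripper bar. I'll zoom in on the spindle end.

```bash
python3 - <<'E'
from h import *
a=cv2.imread("pics/w1.png")[180:275,280:385][::-1,::-1]
a=cv2.resize(a,None,fx=6,fy=6,interpolation=cv2.INTER_CUBIC)
a=cv2.convertScaleAbs(a,alpha=1.7,beta=-60)
cv2.imwrite("pics/w1c.png",a)
E
```

```text
(no output)
```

View pics/w1c.png

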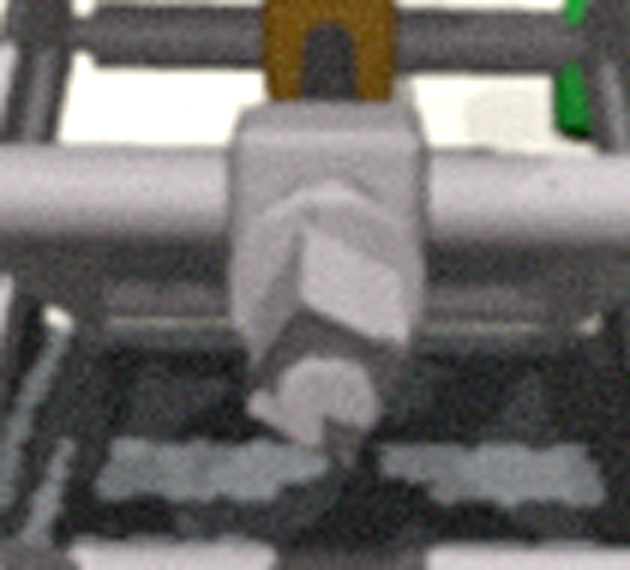

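The square's front corners are at crop (303,307), (405,355), (345,465) and (250,402). Its flats are about 27° off level, falling towards −x, so the crank needs a roll of −27° about the spindle's +y. I'll fetch the crank next.

Call:
carry_out --slide '[[0.032, 0.284, 0.12], [0.032, 0.284, 0.12], [0.032, 0.284, 0.12], [0.032, 0.284, 0.12], [0.032, 0.284, 0.12], [0.032, 0.284, 0.12], [0.032, 0.284, 0.12], [0.032, 0.284, 0.12], [0.032, 0.284, 0.12], [0.032, 0.284, 0.12]]' --dr '[[0.165, 0.026, 0], [0.165, 0.026, 0], [0.165, 0.026, 0], [0.165, 0.026, 0], [0.165, 0.026, 0], [0.165, 0.026, 0], [0.165, 0.026, 0], [0.165, 0.026, 0], [0.165, 0.026, 0], [0.165, 0.026, 0]]' --gripper '[100, 100, 100, 100, 100, 100, 100, 100, 100, 100]'

```text
clock: 2.98
eef_pos: [524.5, 167.3, 209.9]
eef_rot: [3.133, -0.005, 1.735]
wrist_force: [-0.2, -0.3, -0.3]
finger_gap: 94.0
finger_force: 0.0
```

```bash
python3 - <<'E'
from h import *
import pickle
m=pickle.load(open("w1.pkl","rb"))
o=lambda x,y:(384-x/6,274-y/6)
print("nose",onz("wrist",o(325,395),74,m),"square front",onz("wrist",o(327,385),74,m),"collar",onz("wrist",o(330,280),74,m))
print("nut ctr col", onz("wrist",o(330,150),74,m))
s=read_state();print(s["clock"],s["eef_pos"].round(1),s["eef_rot"].round(3))
m=camera_model("wrist");a=camera("wrist");cv2.imwrite("pics/w2.png",a[:,:,::-1])
h=cv2.cvtColor(a,cv2.COLOR_RGB2GRAY)
for X in ([523.4,168.6,12],[531.5,145,12],[459,220,12]):print(X,proj("wrist",X,m).round())
E
```

```text
nose [529.10965842  14.72373583  74.        ] square front [529.47725629  11.72894732  74.        ] collar [536.12844979 -25.36120309  74.        ]
nut ctr col [549.09207927 -94.51885106  74.        ]
2.9833 [524.5 167.3 209.9] [ 3.133 -0.005  1.735]
[523.4, 168.6, 12] [318. 236.]
[531.5, 145, 12] [323. 264.]
[459, 220, 12] [248. 161.]
```

View pics/w2.png

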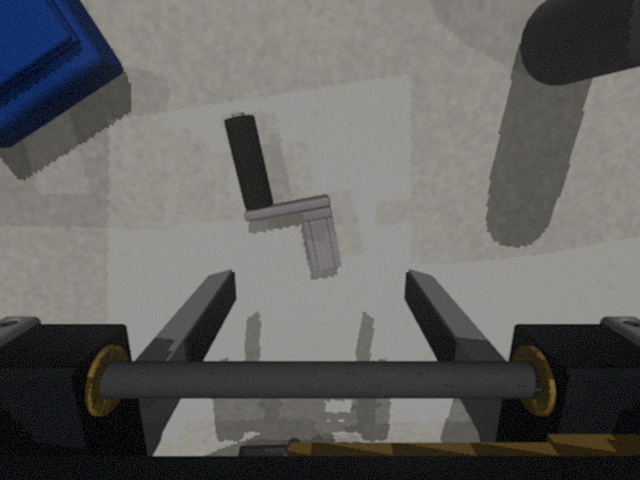

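```bash
python3 - <<'E'
from h import *
for p,z in(((323,274),24),((318,222),24),((239,117),24),((262,205),24),((317,200),24),((319,248),24)):print(p,onz("wrist",p,z).round(1))
g=cv2.cvtColor(cv2.imread("pics/w2.png"),cv2.COLOR_BGR2GRAY)
m=np.zeros_like(g);m[105:215,215:285]=(g[105:215,215:285]<45)
r=cv2.minAreaRect(np.argwhere(m>0)[:,::-1].astype(np.float32));b=cv2.boxPoints(r);print(r,[onz("wrist",p,14)[:2].round(1).tolist() for p in b])
E
```

```text
(323, 274) [531.8 140.3  24. ]
(318, 222) [520.7 182.8  24. ]
(239, 117) [451.2 250.9  24. ]
(262, 205) [475.5 189.2  24. ]
(317, 200) [517.1 200.   24. ]
(319, 248) [524.9 161.8  24. ]
((249.2169189453125, 162.0692138671875), (93.837158203125, 28.40802764892578), 76.26373291015625) [[438.2, 247.4], [458.3, 255.6], [483.8, 189.4], [462.4, 180.3]]
```

Call:
carry_out --slide '[[0, 0, -0.1], [0, -0.004, -0.2], [0, -0.004, -0.3], [0, -0.004, -0.36], [0, -0.004, -0.4], [0, -0.004, -0.4], [0, -0.004, -0.4]]' --dr '[[0, 0, 0.014], [0, 0, 0.027], [0, 0, 0.027], [0, 0, 0.027], [0, 0, 0.027], [0, 0, 0.027], [0, 0, 0.027]]' --gripper '[100, 80, 70, 70, 70, 70, 70]'

```text
clock: 3.62
eef_pos: [523.7, 168.0, 106.5]
eef_rot: [3.14, 0.001, 1.906]
wrist_force: [0.3, -0.4, 0.2]
finger_gap: 66.1
finger_force: 0.0
```

Call:
carry_out --slide '[[0, 0, -0.024], [0, 0, -0.024], [0, 0, -0.024], [0, 0, -0.024], [0, 0, -0.024], [0, 0, -0.024], [0, 0, -0.024], [0, 0, -0.024]]' --dr '[[0, 0, 0], [0, 0, 0], [0, 0, 0], [0, 0, 0], [0, 0, 0], [0, 0, 0], [0, 0, 0], [0, 0, 0]]' --gripper '[60, 40, 15, 15, 15, 15, 15, 15]' --newtons 30

```text
clock: 4.28
eef_pos: [523.4, 167.8, 99.4]
eef_rot: [3.141, 0.0, 1.906]
wrist_force: [1.9, -0.8, 2.7]
finger_gap: 23.6
finger_force: 30.0
```

Call:
carry_out --slide '[[0, 0, 0.12], [-0.06, -0.05, 0.24], [-0.12, -0.1, 0.32], [-0.176, -0.16, 0.32], [-0.176, -0.16, 0.32], [-0.176, -0.16, 0.32]]' --dr '[[0, 0, 0], [0, 0, -0.01], [0, 0, -0.02], [0, 0, -0.0256], [0, 0, -0.0256], [0, 0, -0.0256]]' --gripper '[15, 15, 15, 15, 15, 15]'

```text
clock: 4.78
eef_pos: [478.9, 127.5, 179.3]
eef_rot: [3.141, -0.0, 1.745]
wrist_force: [0.0, -0.2, -2.2]
finger_gap: 23.8
finger_force: 30.0
```

Call:
carry_out --slide '[[0, -0.04, 0], [0, -0.08, -0.02], [0, -0.12, -0.05], [0, -0.16, -0.08], [0, -0.2, -0.112], [0, -0.236, -0.112], [0, -0.236, -0.112], [0, -0.236, -0.112]]' --dr '[[0.0026, -0.015, 0], [0.005, -0.03, 0], [0.008, -0.045, 0], [0.0105, -0.06, 0], [0.013, -0.074, 0], [0.013, -0.074, 0], [0.013, -0.074, 0], [0.013, -0.074, 0]]' --gripper '[15, 15, 15, 15, 15, 15, 15, 15]'

```text
clock: 5.45
eef_pos: [479.6, 69.0, 150.9]
eef_rot: [2.671, -0.0, 1.745]
wrist_force: [0.5, -0.2, -2.4]
finger_gap: 23.8
finger_force: 30.0
```

```bash
python3 - <<'E'
from h import *
import pickle
s=read_state();print(s["clock"],s["joints"].round(2),s["eef_pos"].round(1),s["eef_rot"].round(3),s["wrist_force"].round(1),s["finger_gap"])
ms=[];ims=[]
for n in("wrist","side","top"):
  m=camera_model(n);a=camera(n);cv2.imwrite(f"pics/{n}3.png",a[:,:,::-1]);pickle.dump(m,open(f"{n}3.pkl","wb"))
w=cv2.imread("pics/wrist3.png");t=cv2.imread("pics/top3.png");si=cv2.imread("pics/side3.png")
R=lambda a,s:cv2.resize(a,s,interpolation=cv2.INTER_CUBIC)
for n,X in(("nose",[529,15.5,74]),):print(n,proj("wrist",X),proj("top",X),proj("side",X))
out=np.zeros((600,800,3),np.uint8)
out[:300,:400]=R(w,(400,300));out[:300,400:]=R(w[180:330,220:420],(400,300))
out[300:,:400]=R(t[190:280,240:360],(400,300));out[300:,400:]=R(si[200:290,260:380],(400,300))
cv2.imwrite("pics/m3.png",out)
E
```

```text
5.45 [ 0.05  0.23  2.07  0.16  0.38 -0.26] [479.6  69.  150.9] [ 2.671 -0.     1.745] [ 0.5 -0.2 -2.4] 23.837090790190512
nose [320.91100768 390.50115699] [318.85468999 231.42896651] [317.80728674 252.56422408]
```

View pics/m3.png

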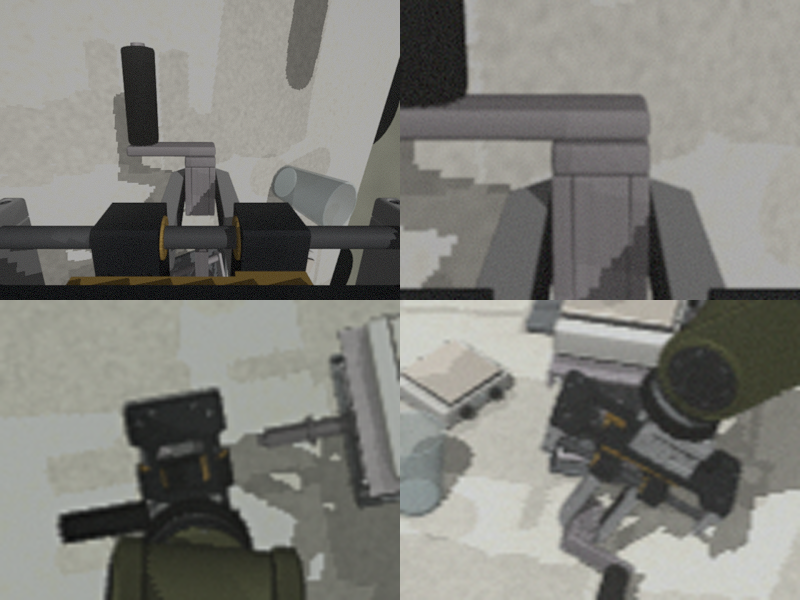

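The crank sits square in the fingers. Its mouth edge is near wrist pixel (320,344) and its arm at rows 228–249. I'll compute where the mouth is relative to the TCP.

```bash
python3 - <<'E'
from h import *
import pickle
from scipy.spatial.transform import Rotation as Ro
m=pickle.load(open("wrist3.pkl","rb"));s=read_state();p=s["eef_pos"];R=Ro.from_euler("xyz",s["eef_rot"]).as_matrix()
def hit(px,d): # plane at depth d along tool z ; coordinates in tool frame
  c,r=ray("wrist",px,m); c=R.T@(c-p); r=R.T@r; return (c+r*(d-c[2])/r[2]).round(1)
for px,d in(((320,344),75.4),((300,249),75.4),((300,227.5),77.4),((320,268),75.4),((295,255),75.4),((344,255),75.4)): print(px,hit(px,d))
g=cv2.cvtColor(cv2.imread("pics/wrist3.png"),cv2.COLOR_BGR2GRAY)
print(g[325:365,312].tolist(),g[325:365,325].tolist())
mm=(g[60:235,180:262]<40).astype(np.uint8);b=cv2.boxPoints(cv2.minAreaRect(np.argwhere(mm>0)[:,::-1].astype(np.float32)))+[180,60]
print(b.round(),[hit(q,87).tolist() for q in b])
t=cv2.imread("pics/top3.png")
E
```

```text
(320, 344) [-24.5  -1.   75.4]
(300, 249) [ 26.6 -10.4  75.4]
(300, 227.5) [ 36.7 -10.4  77.4]
(320, 268) [17.  -0.9 75.4]
(295, 255) [ 23.6 -12.9  75.4]
(344, 255) [23.6 10.6 75.4]
[114, 113, 112, 105, 80, 73, 77, 73, 71, 69, 72, 77, 70, 70, 72, 71, 72, 66, 72, 95, 142, 161, 166, 167, 170, 167, 168, 167, 166, 162, 166, 168, 165, 170, 169, 154, 93, 46, 44, 39] [70, 71, 73, 70, 71, 72, 71, 68, 76, 73, 70, 74, 75, 73, 74, 69, 71, 72, 73, 102, 143, 164, 170, 168, 168, 167, 171, 166, 168, 168, 166, 169, 164, 168, 169, 149, 93, 49, 46, 50]
[[194.  75.]
 [245.  72.]
 [254. 231.]
 [203. 234.]] [[104.7, -57.4, 87.0], [105.9, -34.5, 87.0], [32.7, -34.1, 87.0], [31.2, -59.8, 87.0]]
```

Call:
carry_out --slide '[[0.007, -0.04, 0.004], [0.014, -0.08, 0.004], [0.021, -0.118, 0.004], [0.021, -0.118, 0.004], [0.021, -0.118, 0.004]]' --dr '[[0, 0, 0], [0, 0, 0], [0, 0, 0], [0, 0, 0], [0, 0, 0]]' --gripper '[15, 15, 15, 15, 15]'

```text
clock: 6.02
eef_pos: [484.6, 39.5, 152.2]
eef_rot: [2.67, 0.0, 1.745]
wrist_force: [-0.1, 0.3, -1.5]
finger_gap: 23.7
finger_force: 30.0
```

Call:
carry_out --slide '[[0.0014, -0.008, 0], [0.0028, -0.016, 0], [0.0042, -0.024, 0], [0.0056, -0.032, 0], [0.007, -0.04, 0], [0.007, -0.04, 0]]' --dr '[[0, 0, 0], [0, 0, 0], [0, 0, 0], [0, 0, 0], [0, 0, 0], [0, 0, 0]]' --gripper '[15, 15, 15, 15, 15, 15]'

```text
clock: 6.52
eef_pos: [486.3, 29.0, 152.2]
eef_rot: [2.669, 0.0, 1.745]
wrist_force: [0.7, -0.8, -2.7]
finger_gap: 24.0
finger_force: 30.0
```

```bash
cat > st.py <<'E'
from h import *
from scipy.spatial.transform import Rotation as Ro
s=read_state();p=s["eef_pos"];R=Ro.from_euler("xyz",s["eef_rot"]).as_matrix()
ax=p+87.4*R[:,2]; u=np.array([-.1736,.985,0]);x=np.array([.985,.1736,0]);nose=np.array([529,15.5,74])
mo=ax-24.7*R[:,0]
print("t",s["clock"],"p",p.round(1),"mouth past nose",-((mo-nose)@u).round(1),"lat",((mo-nose)@x).round(1),"dz",(mo-nose)[2].round(1),
"F u,x,z",(s["wrist_force"]@u).round(1),(s["wrist_force"]@x).round(1),s["wrist_force"][2].round(1),"M",s["moment"].round(2),"gap",round(s["finger_gap"],1),"rot",s["eef_rot"].round(3))
E
python3 st.py; python3 - <<'E'
from h import *
t=camera("top")[:,:,::-1];s=camera("side")[:,:,::-1]
cv2.imwrite("pics/top4.png",t);cv2.imwrite("pics/side4.png",s)
E
```

```text
t 6.5167 p [486.3  29.  152.2] mouth past nose 4.0 lat 0.1 dz 0.4 F u,x,z -0.9 0.5 -2.7 M [-0.09  0.2   0.04] gap 24.0 rot [2.669 0.    1.745]
```

Call:
carry_out --slide '[[0.0007, -0.004, 0], [0.0014, -0.008, 0], [0.0021, -0.012, 0], [0.0028, -0.016, 0], [0.0028, -0.016, 0]]' --dr '[[0, 0, 0], [0, 0, 0], [0, 0, 0], [0, 0, 0], [0, 0, 0]]' --gripper '[15, 15, 15, 15, 15]'

```text
clock: 7.03
eef_pos: [487.0, 25.2, 152.2]
eef_rot: [2.669, 0.0, 1.745]
wrist_force: [1.6, -0.5, -1.2]
finger_gap: 23.8
finger_force: 30.0
```

```bash
python3 st.py
```

```text
t 7.0333 p [487.   25.2 152.2] mouth past nose 7.9 lat 0.1 dz 0.4 F u,x,z -0.7 1.5 -1.2 M [-0.16 -0.09  0.03] gap 23.8 rot [2.669 0.    1.745]
```

Call:
carry_out --slide '[[0.0007, -0.004, 0], [0.0014, -0.008, 0], [0.0021, -0.012, 0], [0.0028, -0.016, 0], [0.0028, -0.016, 0]]' --dr '[[0, 0, 0], [0, 0, 0], [0, 0, 0], [0, 0, 0], [0, 0, 0]]' --gripper '[15, 15, 15, 15, 15]'

```text
clock: 7.45
eef_pos: [487.7, 21.2, 152.3]
eef_rot: [2.669, 0.0, 1.745]
wrist_force: [2.7, 0.4, -0.9]
finger_gap: 24.1
finger_force: 30.0
```

```bash
python3 st.py
```

```text
t 7.45 p [487.7  21.2 152.3] mouth past nose 12.0 lat 0.1 dz 0.4 F u,x,z -0.0 2.7 -0.9 M [ 0.   -0.29  0.1 ] gap 24.1 rot [2.669 0.    1.745]
```

Call:
carry_out --slide '[[0.003, -0.006, 0], [0.004, -0.012, 0], [0.005, -0.018, 0], [0.006, -0.024, 0], [0.007, -0.03, 0], [0.008, -0.036, 0], [0.008, -0.036, 0]]' --dr '[[0, 0, 0], [0, 0, 0], [0, 0, 0], [0, 0, 0], [0, 0, 0], [0, 0, 0], [0, 0, 0]]' --gripper '[15, 15, 15, 15, 15, 15, 15]'

```text
clock: 8.03
eef_pos: [489.6, 12.0, 152.1]
eef_rot: [2.67, 0.0, 1.745]
wrist_force: [1.3, -1.2, -2.1]
finger_gap: 23.9
finger_force: 30.0
```

```bash
python3 st.py
```

```text
t 8.0333 p [489.6  12.  152.1] mouth past nose 21.3 lat 0.3 dz 0.3 F u,x,z -1.5 1.1 -2.1 M [-0.19  0.   -0.04] gap 23.9 rot [2.67  0.    1.745]
```

Fitting freely. 9 mm more, then the last part.

Call:
carry_out --slide '[[0.001, -0.006, 0], [0.002, -0.012, 0], [0.003, -0.018, 0], [0.004, -0.024, 0], [0.005, -0.03, 0], [0.006, -0.036, 0], [0.006, -0.036, 0]]' --dr '[[0, 0, 0], [0, 0, 0], [0, 0, 0], [0, 0, 0], [0, 0, 0], [0, 0, 0], [0, 0, 0]]' --gripper '[15, 15, 15, 15, 15, 15, 15]'

```text
clock: 8.62
eef_pos: [491.2, 3.0, 152.2]
eef_rot: [2.669, 0.0, 1.745]
wrist_force: [1.7, -1.2, -1.7]
finger_gap: 23.8
finger_force: 30.0
```

```bash
python3 st.py
```

```text
t 8.6167 p [491.2   3.  152.2] mouth past nose 30.5 lat 0.3 dz 0.4 F u,x,z -1.4 1.4 -1.7 M [-0.18 -0.19 -0.06] gap 23.8 rot [2.669 0.    1.745]
```

Call:
carry_out --slide '[[0.0007, -0.004, 0], [0.0014, -0.008, 0], [0.0021, -0.012, 0], [0.0028, -0.016, 0], [0.0035, -0.02, 0], [0.0042, -0.024, 0], [0.0049, -0.028, 0], [0.0056, -0.032, 0], [0.0056, -0.032, 0]]' --dr '[[0, 0, 0], [0, 0, 0], [0, 0, 0], [0, 0, 0], [0, 0, 0], [0, 0, 0], [0, 0, 0], [0, 0, 0], [0, 0, 0]]' --gripper '[15, 15, 15, 15, 15, 15, 15, 15, 15]'

```text
clock: 9.37
eef_pos: [492.2, -3.2, 152.2]
eef_rot: [2.671, -0.002, 1.747]
wrist_force: [0.5, 21.9, 3.9]
finger_gap: 23.5
finger_force: 30.0
```

```bash
python3 st.py
```

```text
t 9.3667 p [492.2  -3.2 152.2] mouth past nose 36.5 lat 0.2 dz 0.3 F u,x,z 21.4 4.3 3.9 M [ 3.3  -0.37  1.93] gap 23.5 rot [ 2.671e+00 -2.000e-03  1.747e+00]
```

It's home: contact stopped the crank with a 21 N push, well past the square's start. Next I ease off, release and retreat.

Call:
carry_out --slide '[[-0.0007, 0.004, 0], [-0.0012, 0.007, 0], [-0.0012, 0.007, 0], [-0.0012, 0.007, 0], [-0.0012, 0.007, 0], [-0.0012, 0.007, 0]]' --dr '[[0, 0, 0], [0, 0, 0], [0, 0, 0], [0, 0, 0], [0, 0, 0], [0, 0, 0]]' --gripper '[15, 15, 15, 15, 15, 15]'

```text
clock: 9.87
eef_pos: [492.2, -2.7, 152.2]
eef_rot: [2.67, -0.0, 1.745]
wrist_force: [2.9, 7.0, 1.2]
finger_gap: 23.7
finger_force: 30.0
```

```bash
python3 st.py
```

```text
t 9.8667 p [492.2  -2.7 152.2] mouth past nose 36.2 lat 0.3 dz 0.4 F u,x,z 6.4 4.0 1.2 M [ 0.99 -0.43  0.68] gap 23.7 rot [ 2.67  -0.     1.745]
```

Call:
carry_out --slide '[[0, 0, 0], [0, 0, 0], [0, 0, 0], [0, 0, 0], [-0.04, -0.007, 0.08], [-0.1, -0.018, 0.2], [-0.16, -0.028, 0.32], [-0.16, -0.028, 0.32], [-0.16, -0.028, 0.32]]' --dr '[[0, 0, 0], [0, 0, 0], [0, 0, 0], [0, 0, 0], [0, 0, 0], [0, 0, 0], [0, 0, 0], [0, 0, 0], [0, 0, 0]]' --gripper '[30, 50, 60, 60, 60, 60, 70, 100, 100]'

```text
clock: 10.62
eef_pos: [452.2, -10.2, 233.6]
eef_rot: [2.666, 0.001, 1.744]
wrist_force: [-0.1, 0.1, -0.1]
finger_gap: 73.3
finger_force: 0.0
```

Call:
carry_out --slide '[[0.06, 0.1, 0.08], [0.12, 0.22, 0.08], [0.18, 0.32, 0.08], [0.25, 0.428, 0.08], [0.25, 0.428, 0.08], [0.25, 0.428, 0.08]]' --dr '[[-0.0026, 0.015, 0], [-0.005, 0.03, 0], [-0.008, 0.045, 0], [-0.013, 0.074, 0], [-0.013, 0.074, 0], [-0.013, 0.074, 0]]' --gripper '[100, 100, 100, 100, 100, 100]'

```text
clock: 11.12
eef_pos: [515.5, 98.4, 249.6]
eef_rot: [-3.135, -0.0, 1.747]
wrist_force: [1.3, -1.3, -0.1]
finger_gap: 93.9
finger_force: 0.0
```

Call:
carry_out --slide '[[0, 0, 0], [0, 0, 0], [0, 0, 0], [0, 0, 0], [0, 0, -0.03], [0, 0, -0.06], [0, 0, -0.06], [0, 0, -0.06], [0, 0, -0.06], [0, 0, -0.06]]' --dr '[[-0.15, -0.024, 0], [-0.15, -0.024, 0], [-0.15, -0.024, 0], [-0.15, -0.024, 0], [-0.15, -0.024, 0], [-0.15, -0.024, 0], [-0.15, -0.024, 0], [-0.15, -0.024, 0], [-0.15, -0.024, 0], [-0.15, -0.024, 0]]' --gripper '[100, 100, 100, 100, 100, 100, 100, 100, 100, 100]'

```text
clock: 11.95
eef_pos: [514.3, 96.8, 235.9]
eef_rot: [-3.116, 0.951, 1.761]
wrist_force: [-0.4, -0.2, -0.1]
finger_gap: 93.8
finger_force: 0.0
```

```bash
python3 - <<'E'
from h import *
import pickle
s=read_state();print(s["clock"],s["joints"].round(2),s["eef_pos"].round(1),s["eef_rot"].round(3))
m=camera_model("wrist");a=camera("wrist");cv2.imwrite("pics/w5.png",a[::-1,::-1,::-1]);pickle.dump(m,open("w5.pkl","wb"))
print((-np.array(m["R"]).T@m["t"]).round(1))
E
```

```text
11.95 [ 0.38  0.45  1.67 -0.93  1.42  0.55] [514.3  96.8 235.9] [-3.116  0.951  1.761]
[494.5 205.8 221.7]
```

View pics/w5.png

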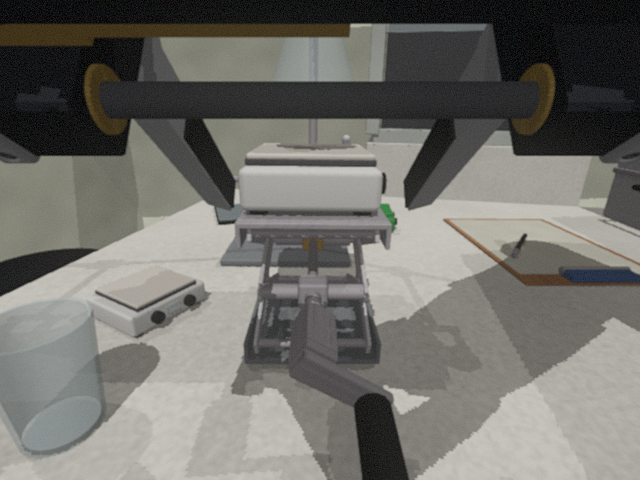

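The crank sits on the spindle, with its handle lower-right at about (380,430). The hotplate's top face spans rows 145–165, but the flask's bottom is still behind the gripper bar, so I'll go 50 mm higher.

Call:
carry_out --slide '[[0, 0.02, 0.1], [0, 0.02, 0.2], [0, 0.02, 0.2], [0, 0.02, 0.2], [0, 0.02, 0.2]]' --dr '[[0, 0, 0], [0, 0, 0], [0, 0, 0], [0, 0, 0], [0, 0, 0]]' --gripper '[100, 100, 100, 100, 100]'

```text
clock: 12.42
eef_pos: [514.5, 101.5, 286.8]
eef_rot: [-3.12, 0.952, 1.756]
wrist_force: [-0.1, -0.9, 0.0]
finger_gap: 94.1
finger_force: 0.0
```

```bash
python3 - <<'E'
from h import *
import pickle
s=read_state();print(s["clock"],s["joints"].round(2),s["eef_pos"].round(1),s["eef_rot"].round(3))
m=camera_model("wrist");a=camera("wrist");cv2.imwrite("pics/w6.png",a[::-1,::-1,::-1]);pickle.dump(m,open("w6.pkl","wb"))
print((-np.array(m["R"]).T@m["t"]).round(1))
b=cv2.imread("pics/w6.png")[90:465,220:470]
o=np.zeros((600,800,3),np.uint8);o[:, :400]=cv2.resize(b[:,:250],(400,600));o[:,400:]=cv2.resize(b[:150,10:180][0:150],(400,352))[0:352] if 0 else 0
z=cv2.resize(b[20:150,10:183],(400,300),interpolation=cv2.INTER_CUBIC);o[:300,400:]=z
cv2.imwrite("pics/w6c.png",o)
E
```

```text
12.4167 [ 0.39  0.38  1.63 -0.92  1.49  0.47] [514.5 101.5 286.8] [-3.12   0.952  1.756]
[494.9 210.5 272.5]
```

View pics/w6c.png

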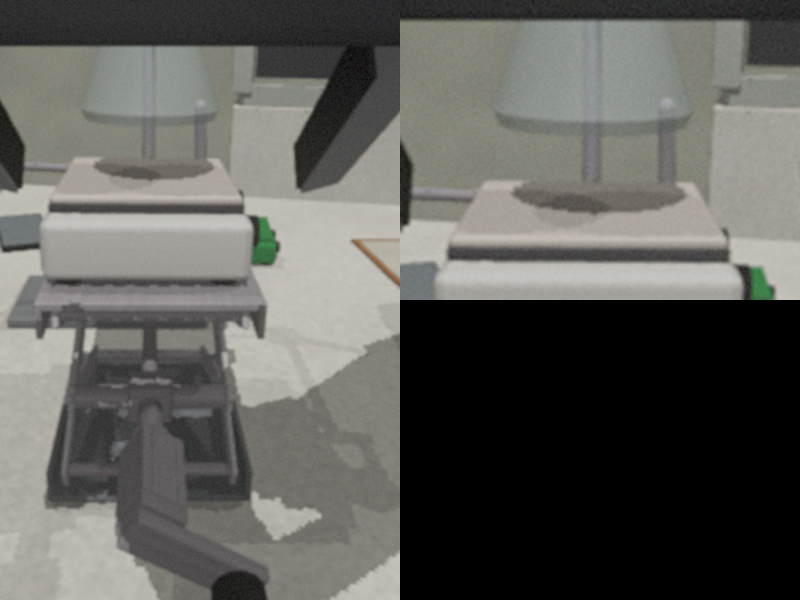

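The flask's bottom rim is at panel (95–290, 115) with its front low point at (592,131). The hotplate's top corners are at panel (452,240), (727,240), (705,183) and (485,183). That's all ten pictures used, so I'll work numerically from here.

```bash
python3 - <<'E'
from h import *
import pickle
m=pickle.load(open("w6.pkl","rb"))
W=lambda x,y:(639-(230+(x-400)/2.312),479-(110+y/2.308))
T=lambda x,y:(220+x/3.5,140+y/3.5); S=lambda x,y:(245+x/2.9,135+y/2.9)
c=[]
for t,w in(((478,198),(452,240)),((492,357),(727,240)),((640,163),(485,183)),((685,335),(705,183))):
  a,b=ray("top",T(*t)),ray("wrist",W(*w),m);X=tri(a,b);c.append(X)
  print(X.round(1), "resid",[round(float(np.linalg.norm(np.cross(X-r[0],r[1]))),1) for r in(a,b)])
print("top centre",np.mean(c,0))
# gap per y at flask bottom
X=tri(ray("side",S(243,160)),ray("wrist",W(592,116),m));print("flask ctr tri",X)
for D in(80,85):
  a,b=[ray("wrist",W(x,116),m) for x in(495,690)]
  s=D/np.linalg.norm(a[1]/(a[1]@np.array(m["R"])[2])-b[1]/(b[1]@np.array(m["R"])[2]))
  print(D,(a[0]+s*(a[1]/(a[1]@np.array(m["R"])[2])+b[1]/(b[1]@np.array(m["R"])[2]))/2).round(1))
# handle in flipped w6: dark region
g=cv2.cvtColor(cv2.imread("pics/w6.png"),cv2.COLOR_BGR2GRAY)
mm=np.zeros_like(g);mm[400:,330:430]=g[400:,330:430]<40
r=cv2.minAreaRect(np.argwhere(mm)[:,::-1].astype(np.float32));print(cv2.boxPoints(r).round(1))
s=camera("top");g=cv2.cvtColor(s,cv2.COLOR_RGB2GRAY);print((g[225:275,270:325]<45).sum())
E
```

```text
[600.1 -70.9 189.4] resid [0.5, 0.5]
[494.8 -79.7 192.8] resid [2.6, 2.6]
[ 623.6 -181.   188.4] resid [0.9, 0.9]
[ 510.  -209.8  187.5] resid [1.9, 1.9]
top centre [ 557.11197404 -135.35062607  189.49352189]
flask ctr tri [ 548.98896866 -106.96884471  231.90900735]
80 [ 555.6 -119.7  231.4]
85 [ 559.3 -140.3  228.9]
[[353. 447.]
 [388. 447.]
 [388. 479.]
 [353. 479.]]
432
```

```bash
python3 - <<'E'
from h import *
u=np.array([-.1736,.985,0]);x=np.array([.985,.1736,0]);M=np.array([535.6,-20.2,74.3])
m=camera_model("wrist")
g=cv2.cvtColor(camera("top"),cv2.COLOR_RGB2GRAY);gs=cv2.cvtColor(camera("side"),cv2.COLOR_RGB2GRAY)
for ph in(17,27,37):
  r=-45*np.cos(np.radians(ph))*x-45*np.sin(np.radians(ph))*np.array([0,0,1])
  print(ph,[proj("top",M+r+d*u).round(1).tolist() for d in(59,94,129)],[proj("side",M+r+d*u).round(1).tolist() for d in(59,94,129)],(639-proj("wrist",M+r+59*u)[0]).round(1),(479-proj("wrist",M+r+59*u)[1]).round(1))
for nm,im,(r0,r1,c0,c1) in(("top",g,(225,275,265,330)),("side",gs,(235,320,290,345))):
  n,l,st,ce=cv2.connectedComponentsWithStats((im[r0:r1,c0:c1]<45).astype(np.uint8))
  for i in range(1,n):
    if st[i,4]>25:
      R=cv2.minAreaRect(np.argwhere(l==i)[:,::-1].astype(np.float32));print(nm,st[i,4],(ce[i]+[c0,r0]).round(1),(cv2.boxPoints(R)+[c0,r0]).round().tolist())
E
```

```text
17 [[312.9, 249.6], [299.6, 251.8], [286.3, 254.1]] [[329.5, 262.5], [327.3, 270.4], [325.1, 278.5]] 375.9 443.3
27 [[312.7, 248.7], [299.5, 250.9], [286.2, 253.2]] [[328.5, 264.0], [326.3, 271.8], [324.0, 280.0]] 370.9 451.0
37 [[312.5, 247.3], [299.3, 249.5], [286.1, 251.8]] [[327.2, 265.3], [324.9, 273.1], [322.7, 281.2]] 364.4 458.0
top 514 [274.2 254.4] [[265.0, 271.0], [265.0, 225.0], [291.0, 225.0], [291.0, 271.0]]
top 30 [302.7 246.8] [[292.0, 248.0], [311.0, 245.0], [311.0, 246.0], [292.0, 249.0]]
```

Handle's inner end is at flipped pixel (370,447), which confirms a roll of about 27°. Next I go above the handle.

Call:
carry_out --slide '[[0, 0, 0], [0, 0, 0], [-0.05, -0.05, 0], [-0.1, -0.1, 0], [-0.14, -0.14, -0.06], [-0.14, -0.14, -0.12], [-0.14, -0.14, -0.18], [-0.14, -0.14, -0.2], [-0.14, -0.14, -0.2], [-0.14, -0.14, -0.2]]' --dr '[[0.15, 0.024, 0], [0.15, 0.024, 0], [0.15, 0.024, 0], [0.15, 0.024, 0], [0.15, 0.024, 0], [0.15, 0.024, 0], [0.15, 0.024, 0], [0.15, 0.024, 0], [0.15, 0.024, 0], [0.15, 0.024, 0]]' --gripper '[100, 100, 100, 100, 100, 90, 80, 70, 70, 70]'

```text
clock: 13.45
eef_pos: [479.7, 66.5, 236.9]
eef_rot: [-3.141, 0.002, 1.744]
wrist_force: [-0.4, -0.0, 0.8]
finger_gap: 66.7
finger_force: 0.0
```

```bash
python3 - <<'E'
from h import *
u=np.array([-.1736,.985,0]);x=np.array([.985,.1736,0]);M=np.array([535.6,-20.2,74.3])
s=read_state();print(s["eef_pos"].round(1),s["eef_rot"].round(3))
m=camera_model("wrist");g=cv2.cvtColor(camera("wrist"),cv2.COLOR_RGB2GRAY)
r=-45*np.cos(np.radians(27))*x-45*np.sin(np.radians(27))*np.array([0,0,1])
P=[proj("wrist",M+r+d*u,m).round(0) for d in(62,94,127)];print(P)
for p in P:
  y=int(p[1]);row=g[y,int(p[0])-45:int(p[0])+45];k=np.where(row<50)[0];
  print(y,(k+int(p[0])-45).min() if len(k) else None,(k+int(p[0])-45).max() if len(k) else None,len(k))
c=int(P[0][0]);col=g[0:355,int(P[1][0])];k=np.where(col<50)[0];print(k.min(),k.max(),len(k))
E
```

```text
[479.7  66.5 236.9] [-3.141e+00  2.000e-03  1.744e+00]
[array([321., 280.]), array([321., 242.]), array([321., 201.])]
280 311 336 26
242 310 336 27
201 311 336 26
200 284 85
```

Call:
carry_out --slide '[[0.004, 0, -0.15], [0.004, 0, -0.28], [0.004, 0, -0.38], [0.004, 0, -0.412], [0.004, 0, -0.412], [0.004, 0, -0.412], [0.004, 0, -0.412]]' --dr '[[0, 0, 0], [0, 0, 0], [0, 0, 0], [0, 0, 0], [0, 0, 0], [0, 0, 0], [0, 0, 0]]' --gripper '[60, 60, 60, 60, 50, 40, 35]' --newtons 8

```text
clock: 14.08
eef_pos: [481.4, 67.3, 135.9]
eef_rot: [3.139, 0.001, 1.746]
wrist_force: [-0.1, -0.4, -0.7]
finger_gap: 39.6
finger_force: 0.0
```

Call:
carry_out --slide '[[0, 0, 0], [0, 0, 0], [0, 0, 0], [0, 0, 0], [0, 0, 0], [0, 0, 0]]' --dr '[[0, 0, 0], [0, 0, 0], [0, 0, 0], [0, 0, 0], [0, 0, 0], [0, 0, 0]]' --gripper '[30, 25, 20, 15, 15, 15]' --newtons 8

```text
clock: 14.58
eef_pos: [481.0, 66.9, 134.5]
eef_rot: [3.141, 0.0, 1.745]
wrist_force: [2.0, -1.2, 1.5]
finger_gap: 23.7
finger_force: 8.0
```

```bash
cat > wd.py <<'E'
from h import *
u=np.array([-.1736,.985,0]);x=np.array([.985,.1736,0]);M=np.array([535.6,-20.2,74.3])
s=read_state();p=s["eef_pos"];f=s["wrist_force"]
d=p-[0,0,80]-M; a=np.degrees(np.arctan2(-d[2],-(d@x)))
print("t",s["clock"],"p",p.round(1),"along",round(d@u,1),"X,Z",round(d@x,1),round(d[2],1),"rad",round(np.hypot(d@x,d[2]),1),"phi",round(a,1),"F x,u,z",(f@x).round(1),(f@u).round(1),f[2].round(1),"gap",round(s["finger_gap"],1),round(s["finger_force"],1))
E
python3 wd.py
```

```text
t 14.5833 p [481.   66.9 134.5] along 95.3 X,Z -38.7 -19.8 rad 43.5 phi 27.2 F x,u,z 1.8 -1.5 1.5 gap 23.7 8.0
```

```bash
python3 - <<'E'
import numpy as np
for k in range(4):
  a0=28+90*k; L=[]
  for i in range(1,11):
    a=np.radians([a0,a0+9*i]);dX=-45*(np.cos(a[1])-np.cos(a[0]));dZ=-45*(np.sin(a[1])-np.sin(a[0]))+.125*i
    L.append([round(float(v),3) for v in(dX*.985/250,dX*.1736/250,dZ/250)])
  print(a0,L)
E
```

```text
28 [[0.015, 0.003, -0.023], [0.033, 0.006, -0.044], [0.055, 0.01, -0.061], [0.079, 0.014, -0.075], [0.105, 0.018, -0.085], [0.132, 0.023, -0.091], [0.16, 0.028, -0.092], [0.187, 0.033, -0.089], [0.214, 0.038, -0.081], [0.24, 0.042, -0.069]]
118 [[0.023, 0.004, 0.016], [0.044, 0.008, 0.035], [0.062, 0.011, 0.057], [0.076, 0.013, 0.082], [0.086, 0.015, 0.109], [0.092, 0.016, 0.137], [0.094, 0.017, 0.166], [0.091, 0.016, 0.194], [0.084, 0.015, 0.222], [0.073, 0.013, 0.248]]
208 [[-0.015, -0.003, 0.024], [-0.033, -0.006, 0.046], [-0.055, -0.01, 0.064], [-0.079, -0.014, 0.079], [-0.105, -0.018, 0.09], [-0.132, -0.023, 0.097], [-0.16, -0.028, 0.099], [-0.187, -0.033, 0.097], [-0.214, -0.038, 0.09], [-0.24, -0.042, 0.079]]
298 [[-0.023, -0.004, -0.015], [-0.044, -0.008, -0.033], [-0.062, -0.011, -0.054], [-0.076, -0.013, -0.078], [-0.086, -0.015, -0.104], [-0.092, -0.016, -0.131], [-0.094, -0.017, -0.159], [-0.091, -0.016, -0.186], [-0.084, -0.015, -0.213], [-0.073, -0.013, -0.238]]
```

First quarter turn: half of it, then check the force.

Call:
carry_out --slide '[[0.015, 0.003, -0.023], [0.033, 0.006, -0.044], [0.055, 0.01, -0.061], [0.079, 0.014, -0.075], [0.105, 0.018, -0.085]]' --dr '[[0, 0, 0], [0, 0, 0], [0, 0, 0], [0, 0, 0], [0, 0, 0]]' --gripper '[15, 15, 15, 15, 15]' --newtons 12

```text
clock: 15.0
eef_pos: [508.2, 71.1, 113.4]
eef_rot: [3.139, 0.001, 1.745]
wrist_force: [1.0, -7.2, 14.0]
finger_gap: 23.8
finger_force: 12.0
```

```bash
python3 wd.py
```

```text
t 15.0 p [508.2  71.1 113.4] along 94.7 X,Z -11.2 -40.9 rad 42.4 phi 74.7 F x,u,z -0.2 -7.2 14.0 gap 23.8 12.0
```

Call:
carry_out --slide '[[0, 0, 0.004], [0, 0, 0.006]]' --dr '[[0, 0, 0], [0, 0, 0]]' --gripper '[15, 15]' --newtons 5

```text
clock: 15.17
eef_pos: [507.3, 71.5, 114.1]
eef_rot: [-3.141, 0.0, 1.745]
wrist_force: [0.1, -1.9, 3.0]
finger_gap: 24.0
finger_force: 5.0
```

```bash
python3 wd.py
```

```text
t 15.1667 p [507.3  71.5 114.1] along 95.2 X,Z -12.0 -40.2 rad 41.9 phi 73.4 F x,u,z -0.2 -1.9 3.0 gap 24.0 5.0
```

Call:
carry_out --slide '[[0.027, 0.005, -0.006], [0.055, 0.01, -0.007], [0.082, 0.015, -0.004], [0.109, 0.02, 0.004], [0.135, 0.024, 0.016]]' --dr '[[0, 0, 0], [0, 0, 0], [0, 0, 0], [0, 0, 0], [0, 0, 0]]' --gripper '[15, 15, 15, 15, 15]' --newtons 5

```text
clock: 15.58
eef_pos: [540.8, 78.0, 117.8]
eef_rot: [-3.14, -0.001, 1.745]
wrist_force: [-4.7, 3.1, -1.8]
finger_gap: 24.5
finger_force: 5.1
```

```bash
python3 wd.py
```

```text
t 15.5833 p [540.8  78.  117.8] along 95.8 X,Z 22.2 -36.5 rad 42.7 phi 121.3 F x,u,z -4.1 3.9 -1.8 gap 24.5 5.1
```

Call:
carry_out --slide '[[0.023, 0.004, 0.016], [0.044, 0.008, 0.035], [0.062, 0.011, 0.057], [0.076, 0.013, 0.082], [0.086, 0.015, 0.109]]' --dr '[[0, 0, 0], [0, 0, 0], [0, 0, 0], [0, 0, 0], [0, 0, 0]]' --gripper '[15, 15, 15, 15, 15]' --newtons 6

```text
clock: 16.0
eef_pos: [562.5, 82.2, 145.1]
eef_rot: [-3.14, -0.001, 1.745]
wrist_force: [-0.4, 6.2, -5.2]
finger_gap: 23.7
finger_force: 6.0
```

```bash
python3 wd.py
```

```text
t 16.0 p [562.5  82.2 145.1] along 96.2 X,Z 44.2 -9.2 rad 45.2 phi 168.3 F x,u,z 0.7 6.1 -5.2 gap 23.7 6.0
```

Call:
carry_out --slide '[[0.005, 0.005, 0.028], [0.007, 0.006, 0.057], [0.004, 0.005, 0.085], [-0.003, 0.004, 0.113], [-0.014, 0.002, 0.139]]' --dr '[[0, 0, 0], [0, 0, 0], [0, 0, 0], [0, 0, 0], [0, 0, 0]]' --gripper '[15, 15, 15, 15, 15]' --newtons 7

```text
clock: 16.42
eef_pos: [559.6, 82.6, 181.5]
eef_rot: [3.138, -0.001, 1.745]
wrist_force: [4.9, 8.8, -1.9]
finger_gap: 23.8
finger_force: 7.1
```

```bash
python3 wd.py
```

```text
t 16.4167 p [559.6  82.6 181.5] along 97.1 X,Z 41.4 27.2 rad 49.6 phi -146.7 F x,u,z 6.4 7.9 -1.9 gap 23.8 7.1
```

Call:
carry_out --slide '[[-0.015, 0.001, 0.024], [-0.033, 0, 0.046], [-0.055, -0.004, 0.064], [-0.079, -0.008, 0.079], [-0.105, -0.012, 0.09]]' --dr '[[0, 0, 0], [0, 0, 0], [0, 0, 0], [0, 0, 0], [0, 0, 0]]' --gripper '[15, 15, 15, 15, 15]' --newtons 7

```text
clock: 16.83
eef_pos: [533.7, 79.1, 205.0]
eef_rot: [3.136, 0.0, 1.745]
wrist_force: [6.4, 3.7, 3.4]
finger_gap: 24.3
finger_force: 7.1
```

```bash
python3 wd.py
```

```text
t 16.8333 p [533.7  79.1 205. ] along 98.2 X,Z 15.4 50.7 rad 52.9 phi -106.9 F x,u,z 6.9 2.5 3.4 gap 24.3 7.1
```

Call:
carry_out --slide '[[-0.027, -0.005, 0.007], [-0.055, -0.01, 0.009], [-0.082, -0.015, 0.007], [-0.109, -0.02, 0], [-0.135, -0.024, -0.011], [-0.158, -0.028, -0.026], [-0.179, -0.032, -0.044], [-0.197, -0.035, -0.065]]' --dr '[[0, 0, 0], [0, 0, 0], [0, 0, 0], [0, 0, 0], [0, 0, 0], [0, 0, 0], [0, 0, 0], [0, 0, 0]]' --gripper '[15, 15, 15, 15, 15, 15, 15, 15]' --newtons 7

```text
clock: 17.5
eef_pos: [483.6, 69.8, 188.0]
eef_rot: [3.139, 0.001, 1.745]
wrist_force: [-0.8, -2.8, 5.7]
finger_gap: 23.3
finger_force: 7.0
```

```bash
python3 wd.py
```

```text
t 17.5 p [483.6  69.8 188. ] along 97.7 X,Z -35.6 33.7 rad 49.0 phi -43.5 F x,u,z -1.3 -2.6 5.7 gap 23.3 7.0
```

Call:
carry_out --slide '[[-0.014, -0.002, -0.024], [-0.024, -0.004, -0.05], [-0.03, -0.005, -0.077], [-0.032, -0.006, -0.105], [-0.029, -0.006, -0.132], [-0.022, -0.004, -0.159], [-0.011, -0.002, -0.184]]' --dr '[[0, 0, 0], [0, 0, 0], [0, 0, 0], [0, 0, 0], [0, 0, 0], [0, 0, 0], [0, 0, 0]]' --gripper '[15, 15, 15, 15, 15, 15, 15]'

```text
clock: 18.08
eef_pos: [481.5, 69.0, 141.0]
eef_rot: [3.139, 0.002, 1.745]
wrist_force: [3.8, -7.8, 5.4]
finger_gap: 23.6
finger_force: 7.0
```

Call:
carry_out --slide '[[0.015, 0.003, -0.023], [0.033, 0.006, -0.044], [0.055, 0.011, -0.061], [0.079, 0.015, -0.075]]' --dr '[[0, 0, 0], [0, 0, 0], [0, 0, 0], [0, 0, 0]]' --gripper '[15, 15, 15, 15]'

```text
clock: 18.42
eef_pos: [501.3, 72.8, 122.3]
eef_rot: [3.139, 0.001, 1.745]
wrist_force: [0.2, -7.3, 7.9]
finger_gap: 23.5
finger_force: 7.0
```

```bash
python3 wd.py;python3 - <<'E'
from h import *
# platform check: hotplate top front-left edge in top view before/after
a=cv2.imread("pics/t.png").astype(int).mean(2);b=camera("side").astype(int).mean(2);s=cv2.imread("pics/s.png").astype(int).mean(2)
for r in (245+65*0,):pass
c0,c1=308,345
print("side rows, before/after, col 325:",s[190:225,325].astype(int).tolist(),b[190:225,325].astype(int).tolist())
E
```

```text
t 18.4167 p [501.3  72.8 122.3] along 97.5 X,Z -17.6 -32.0 rad 36.5 phi 61.1 F x,u,z -1.1 -7.2 7.9 gap 23.5 7.0
side rows, before/after, col 325: [121, 116, 93, 84, 80, 79, 79, 115, 139, 142, 144, 163, 161, 160, 176, 156, 80, 77, 164, 175, 188, 174, 147, 140, 139, 136, 133, 132, 107, 111, 113, 111, 125, 118, 104] [61, 59, 68, 76, 77, 72, 72, 68, 71, 70, 67, 66, 67, 59, 67, 58, 59, 58, 60, 60, 57, 59, 60, 59, 61, 57, 58, 60, 62, 62, 66, 63, 57, 56, 49]
```

Call:
carry_out --slide '[[0.027, -0.001, -0.007], [0.054, 0.003, -0.012], [0.082, 0.008, -0.013], [0.109, 0.014, -0.01], [0.136, 0.019, -0.002], [0.162, 0.024, 0.01]]' --dr '[[0, 0, 0], [0, 0, 0], [0, 0, 0], [0, 0, 0], [0, 0, 0], [0, 0, 0]]' --gripper '[15, 15, 15, 15, 15, 15]'

```text
clock: 18.97
eef_pos: [541.0, 79.5, 124.2]
eef_rot: [-3.14, -0.0, 1.745]
wrist_force: [-5.3, -0.2, 0.5]
finger_gap: 24.2
finger_force: 7.1
```

Call:
carry_out --slide '[[0.023, 0.005, 0.016], [0.044, 0.009, 0.035], [0.062, 0.013, 0.057], [0.076, 0.015, 0.082], [0.086, 0.018, 0.109]]' --dr '[[0, 0, 0], [0, 0, 0], [0, 0, 0], [0, 0, 0], [0, 0, 0]]' --gripper '[15, 15, 15, 15, 15]'

```text
clock: 19.38
eef_pos: [562.3, 83.9, 151.5]
eef_rot: [-3.14, -0.0, 1.745]
wrist_force: [-3.9, -0.7, -3.2]
finger_gap: 23.8
finger_force: 7.0
```

```bash
python3 wd.py
```

```text
t 19.3833 p [562.3  83.9 151.5] along 97.9 X,Z 44.4 -2.8 rad 44.5 phi 176.4 F x,u,z -3.9 0.0 -3.2 gap 23.8 7.0
```

Call:
carry_out --slide '[[0.006, 0.001, 0.028], [0.008, 0.002, 0.057], [0.005, 0.001, 0.085], [-0.002, 0, 0.113], [-0.013, -0.003, 0.139]]' --dr '[[0, 0, 0], [0, 0, 0], [0, 0, 0], [0, 0, 0], [0, 0, 0]]' --gripper '[15, 15, 15, 15, 15]'

```text
clock: 19.8
eef_pos: [559.3, 83.4, 187.7]
eef_rot: [3.139, -0.0, 1.745]
wrist_force: [3.1, 6.3, -3.0]
finger_gap: 23.6
finger_force: 7.1
```

Call:
carry_out --slide '[[-0.015, -0.003, 0.024], [-0.033, -0.007, 0.046], [-0.055, -0.011, 0.064], [-0.079, -0.016, 0.079], [-0.105, -0.021, 0.09]]' --dr '[[0, 0, 0], [0, 0, 0], [0, 0, 0], [0, 0, 0], [0, 0, 0]]' --gripper '[15, 15, 15, 15, 15]'

```text
clock: 20.22
eef_pos: [533.2, 78.4, 211.0]
eef_rot: [3.137, -0.001, 1.745]
wrist_force: [4.4, 8.1, 2.8]
finger_gap: 24.1
finger_force: 7.1
```

Call:
carry_out --slide '[[-0.027, -0.005, 0.007], [-0.055, -0.011, 0.009], [-0.082, -0.017, 0.007], [-0.109, -0.023, 0], [-0.135, -0.028, -0.011]]' --dr '[[0, 0, 0], [0, 0, 0], [0, 0, 0], [0, 0, 0], [0, 0, 0]]' --gripper '[15, 15, 15, 15, 15]'

```text
clock: 20.63
eef_pos: [499.2, 71.4, 208.2]
eef_rot: [3.137, -0.001, 1.745]
wrist_force: [0.9, 8.3, 5.0]
finger_gap: 23.9
finger_force: 7.0
```

```bash
python3 wd.py
```

```text
t 20.6333 p [499.2  71.4 208.2] along 96.5 X,Z -20.0 53.9 rad 57.5 phi -69.7 F x,u,z 2.3 8.1 5.0 gap 23.9 7.0
```

Call:
carry_out --slide '[[-0.023, 0.001, -0.015], [-0.044, -0.004, -0.033], [-0.062, -0.008, -0.054], [-0.076, -0.011, -0.078], [-0.086, -0.013, -0.104]]' --dr '[[0, 0, 0], [0, 0, 0], [0, 0, 0], [0, 0, 0], [0, 0, 0]]' --gripper '[15, 15, 15, 15, 15]'

```text
clock: 21.05
eef_pos: [477.1, 67.5, 180.6]
eef_rot: [3.141, 0.0, 1.745]
wrist_force: [-2.0, 1.7, 4.2]
finger_gap: 23.6
finger_force: 7.0
```

Call:
carry_out --slide '[[-0.006, -0.001, -0.027], [-0.008, -0.004, -0.055], [-0.005, -0.006, -0.082], [0.002, -0.006, -0.109], [0.013, -0.004, -0.134]]' --dr '[[0, 0, 0], [0, 0, 0], [0, 0, 0], [0, 0, 0], [0, 0, 0]]' --gripper '[15, 15, 15, 15, 15]'

```text
clock: 21.47
eef_pos: [480.4, 66.8, 145.7]
eef_rot: [-3.141, -0.001, 1.745]
wrist_force: [-1.5, 4.7, 3.4]
finger_gap: 23.5
finger_force: 7.0
```

```bash
python3 wd.py
```

```text
t 21.4667 p [480.4  66.8 145.7] along 95.3 X,Z -39.2 -8.6 rad 40.2 phi 12.3 F x,u,z -0.7 4.9 3.4 gap 23.5 7.0
```

Call:
carry_out --slide '[[0.015, 0.003, -0.023], [0.033, 0.006, -0.044], [0.055, 0.01, -0.061], [0.079, 0.014, -0.074], [0.105, 0.018, -0.083]]' --dr '[[0, 0, 0], [0, 0, 0], [0, 0, 0], [0, 0, 0], [0, 0, 0]]' --gripper '[15, 15, 15, 15, 15]'

```text
clock: 21.88
eef_pos: [507.0, 71.2, 125.0]
eef_rot: [-3.14, -0.001, 1.745]
wrist_force: [-5.8, 5.4, 0.9]
finger_gap: 23.8
finger_force: 7.0
```

Call:
carry_out --slide '[[0.027, 0.005, -0.003], [0.055, 0.01, -0.004], [0.082, 0.015, -0.001], [0.109, 0.02, 0.007], [0.135, 0.024, 0.018]]' --dr '[[0, 0, 0], [0, 0, 0], [0, 0, 0], [0, 0, 0], [0, 0, 0]]' --gripper '[15, 15, 15, 15, 15]'

```text
clock: 22.3
eef_pos: [540.5, 77.4, 129.2]
eef_rot: [-3.139, -0.001, 1.745]
wrist_force: [-5.4, 7.3, -3.3]
finger_gap: 23.7
finger_force: 7.1
```

Call:
carry_out --slide '[[0.023, 0.005, 0.016], [0.044, 0.009, 0.035], [0.062, 0.013, 0.057], [0.076, 0.015, 0.082], [0.086, 0.018, 0.109]]' --dr '[[0, 0, 0], [0, 0, 0], [0, 0, 0], [0, 0, 0], [0, 0, 0]]' --gripper '[15, 15, 15, 15, 15]'

```text
clock: 22.72
eef_pos: [562.2, 81.7, 156.6]
eef_rot: [-3.139, -0.0, 1.745]
wrist_force: [-1.8, 2.5, -5.7]
finger_gap: 23.6
finger_force: 7.0
```

```bash
python3 wd.py
```

```text
t 22.7167 p [562.2  81.7 156.6] along 95.8 X,Z 43.9 2.3 rad 43.9 phi -177.0 F x,u,z -1.4 2.8 -5.7 gap 23.6 7.0
```

Call:
carry_out --slide '[[0.005, 0.005, 0.028], [0.007, 0.006, 0.057], [0.004, 0.005, 0.085], [-0.003, 0.004, 0.113], [-0.014, 0.002, 0.139]]' --dr '[[0, 0, 0], [0, 0, 0], [0, 0, 0], [0, 0, 0], [0, 0, 0]]' --gripper '[15, 15, 15, 15, 15]'

```text
clock: 23.13
eef_pos: [558.8, 81.9, 193.3]
eef_rot: [3.14, 0.0, 1.745]
wrist_force: [2.1, -1.7, -4.8]
finger_gap: 23.5
finger_force: 7.1
```

Call:
carry_out --slide '[[-0.015, -0.001, 0.024], [-0.033, -0.004, 0.046], [-0.055, -0.008, 0.064], [-0.079, -0.012, 0.079], [-0.105, -0.016, 0.09]]' --dr '[[0, 0, 0], [0, 0, 0], [0, 0, 0], [0, 0, 0], [0, 0, 0]]' --gripper '[15, 15, 15, 15, 15]'

```text
clock: 23.55
eef_pos: [532.2, 77.7, 215.9]
eef_rot: [3.14, 0.001, 1.745]
wrist_force: [4.9, -6.0, -3.9]
finger_gap: 23.9
finger_force: 7.0
```

Call:
carry_out --slide '[[-0.027, -0.003, 0.007], [-0.055, -0.008, 0.009], [-0.082, -0.013, 0.007], [-0.109, -0.019, 0], [-0.135, -0.024, -0.011]]' --dr '[[0, 0, 0], [0, 0, 0], [0, 0, 0], [0, 0, 0], [0, 0, 0]]' --gripper '[15, 15, 15, 15, 15]'

```text
clock: 23.97
eef_pos: [498.7, 71.7, 213.4]
eef_rot: [3.138, 0.001, 1.745]
wrist_force: [5.5, -3.8, -0.4]
finger_gap: 23.7
finger_force: 7.0
```

```bash
python3 wd.py
```

```text
t 23.9667 p [498.7  71.7 213.4] along 96.9 X,Z -20.4 59.1 rad 62.5 phi -70.9 F x,u,z 4.8 -4.7 -0.4 gap 23.7 7.0
```

Call:
carry_out --slide '[[-0.022, -0.006, -0.015], [-0.043, -0.01, -0.033], [-0.061, -0.013, -0.054], [-0.075, -0.016, -0.078], [-0.085, -0.018, -0.104]]' --dr '[[0, 0, 0], [0, 0, 0], [0, 0, 0], [0, 0, 0], [0, 0, 0]]' --gripper '[15, 15, 15, 15, 15]'

```text
clock: 24.38
eef_pos: [476.9, 67.5, 185.7]
eef_rot: [-3.141, -0.0, 1.745]
wrist_force: [0.4, -1.1, 3.5]
finger_gap: 23.5
finger_force: 7.0
```

Call:
carry_out --slide '[[-0.006, -0.001, -0.027], [-0.008, -0.002, -0.055], [-0.005, -0.001, -0.082], [0.002, 0, -0.109], [0.013, 0.002, -0.134], [0.013, 0.002, -0.134]]' --dr '[[0, 0, 0], [0, 0, 0], [0, 0, 0], [0, 0, 0], [0, 0, 0], [0, 0, 0]]' --gripper '[15, 15, 15, 15, 15, 15]'

```text
clock: 24.88
eef_pos: [481.0, 68.0, 151.4]
eef_rot: [-3.141, 0.0, 1.745]
wrist_force: [1.4, -2.9, 2.5]
finger_gap: 23.7
finger_force: 7.0
```

```bash
python3 wd.py; python3 - <<'E'
from h import *
from cell import *
m=camera_model("wrist");a=camera("wrist");cv2.imwrite("pics/w7.png",a[:,:,::-1])
g=cv2.cvtColor(a,cv2.COLOR_RGB2GRAY)
u=np.array([-.1736,.985,0]);x=np.array([.985,.1736,0])
# handle outer end vs inner: verify crank not slid out: handle dark rows at its column
h=read_state()["eef_pos"]-[0,0,80]
c=int(proj("wrist",h+30*u,m)[0]);k=np.where(g[:355,c]<50)[0];print(c,k.min(),k.max(),[proj("wrist",h+[0,0,12]+d*u,m).round() .tolist() for d in(-37,33)])
E
```

```text
t 24.8833 p [481.   68.  151.4] along 96.3 X,Z -38.5 -2.9 rad 38.6 phi 4.3 F x,u,z 0.9 -3.1 2.5 gap 23.7 7.0
321 235 354 [[322.0, 376.0], [322.0, 242.0]]
```

Call:
carry_out --slide '[[0, 0, 0], [0, 0, 0], [0, 0, 0], [0, 0, 0.12], [0, 0, 0.28], [0.06, 0.06, 0.42], [0.134, 0.14, 0.54], [0.134, 0.14, 0.54]]' --dr '[[0, 0, 0], [0, 0, 0], [0, 0, 0], [0, 0, 0], [0, 0, 0], [0, 0, 0], [0, 0, 0], [0, 0, 0]]' --gripper '[35, 50, 60, 60, 60, 60, 80, 100]'

```text
clock: 25.6
eef_pos: [516.8, 105.4, 294.1]
eef_rot: [3.132, -0.0, 1.746]
wrist_force: [-0.2, -0.4, -0.2]
finger_gap: 66.6
finger_force: 0.0
```

Call:
carry_out --slide '[[0, 0, 0], [0, 0, 0], [0, 0, 0], [0, 0, 0], [0, 0, 0], [0, 0, 0], [0, 0, 0], [0, 0, 0], [0, 0, 0], [0, 0, 0]]' --dr '[[-0.15, -0.024, 0], [-0.15, -0.024, 0], [-0.15, -0.024, 0], [-0.15, -0.024, 0], [-0.15, -0.024, 0], [-0.15, -0.024, 0], [-0.15, -0.024, 0], [-0.15, -0.024, 0], [-0.15, -0.024, 0], [-0.15, -0.024, 0]]' --gripper '[100, 100, 100, 100, 100, 100, 100, 100, 100, 100]'

```text
clock: 26.43
eef_pos: [514.0, 103.4, 287.0]
eef_rot: [-3.117, 0.952, 1.759]
wrist_force: [-0.6, 0.5, 0.0]
finger_gap: 93.9
finger_force: 0.0
```

```bash
python3 - <<'E'
from h import *
import pickle
s=read_state();print(s["clock"],s["eef_pos"].round(1),s["eef_rot"].round(3))
m=camera_model("wrist");a=camera("wrist");f=a[::-1,::-1,::-1];cv2.imwrite("pics/w8.png",f);pickle.dump(m,open("w8.pkl","wb"))
o=cv2.imread("pics/w6.png")
m6=pickle.load(open("w6.pkl","rb"))
print((-np.array(m["R"]).T@m["t"]).round(1),(np.array(m["R"])@np.array(m6["R"]).T).round(3).tolist())
for c in(270,290,313,330,345):
  print(c,"w6",o[120:235,c].mean(1).astype(int).tolist()); print(c,"w8",f[120:235,c].mean(1).astype(int).tolist())
E
```

```text
26.4333 [514.  103.4 287. ] [-3.117  0.952  1.759]
[494.3 212.4 272.8] [[1.0, -0.002, -0.0], [0.002, 1.0, 0.001], [0.0, -0.001, 1.0]]
270 w6 [127, 133, 128, 127, 127, 128, 129, 124, 126, 127, 127, 122, 126, 126, 128, 127, 124, 128, 125, 128, 126, 131, 126, 129, 125, 122, 125, 128, 122, 124, 121, 125, 123, 126, 123, 125, 123, 124, 126, 125, 126, 131, 132, 132, 131, 133, 132, 132, 133, 126, 133, 129, 130, 126, 126, 126, 125, 122, 120, 124, 126, 126, 124, 123, 129, 124, 126, 133, 157, 173, 177, 175, 168, 161, 160, 160, 160, 161, 161, 161, 159, 160, 163, 163, 160, 162, 161, 161, 160, 160, 165, 170, 186, 184, 176, 156, 132, 100, 75, 70, 66, 64, 81, 144, 180, 190, 186, 191, 193, 193, 192, 191, 186, 178, 170]
270 w8 [129, 130, 126, 129, 126, 130, 124, 128, 130, 128, 130, 129, 128, 127, 130, 129, 122, 127, 129, 128, 127, 130, 126, 124, 129, 129, 125, 125, 129, 125, 122, 126, 125, 125, 127, 131, 129, 126, 125, 126, 130, 136, 161, 175, 179, 175, 167, 160, 164, 160, 165, 162, 162, 160, 161, 167, 173, 179, 185, 188, 178, 167, 150, 118, 79, 69, 66, 70, 59, 100, 169, 190, 191, 194, 195, 196, 194, 
[... 4058 characters left out ...]
2, 168, 165, 167, 177, 184, 176, 161, 145, 123, 86, 73, 74, 69, 74, 121, 174, 188, 189, 189, 193, 195, 194, 192, 188, 181, 174]
345 w8 [130, 130, 131, 130, 134, 133, 132, 133, 133, 132, 137, 137, 132, 135, 136, 138, 139, 139, 136, 139, 136, 138, 142, 141, 136, 139, 136, 136, 134, 139, 140, 143, 160, 168, 162, 156, 151, 144, 134, 137, 136, 112, 104, 119, 127, 117, 106, 102, 103, 95, 86, 82, 109, 150, 168, 169, 167, 175, 178, 189, 184, 170, 155, 141, 108, 81, 68, 70, 67, 64, 106, 171, 189, 192, 195, 196, 196, 192, 189, 179, 174, 165, 161, 160, 161, 160, 164, 161, 159, 160, 160, 158, 158, 156, 158, 158, 155, 157, 158, 155, 155, 155, 152, 154, 155, 157, 155, 156, 156, 147, 135, 120, 102, 84, 72]
```

```bash
python3 - <<'E'
from h import *
import pickle
m6=pickle.load(open("w6.pkl","rb"));m8=pickle.load(open("w8.pkl","rb"))
def at(m,col,row,q): # z where ray crosses vertical plane through q, normal u
  u=np.array([-.1736,.985,0]);c,d=ray("wrist",(639-col,479-row),m);return (c+d*(((q-c)@u)/(d@u))).round(1)
f=np.array([547,-75,0])
print("front before",at(m6,313,212.5,f),"after",at(m8,313,179,f)," band",at(m6,313,223,f),at(m8,313,190,f))
b=np.array([567,-195,0]);print("back",at(m6,270,188,b),at(m8,270,162,b))
for yc in(-125,-135,-145,-155):
  q=np.array([557-.176*(yc+135),yc,0])+40*np.array([-.1736,.985,0]);print(yc,"flask",at(m6,313,168.5,q),at(m8,313,164,q))
g=cv2.cvtColor(cv2.imread("pics/w8.png"),cv2.COLOR_BGR2GRAY)
k=np.argwhere(g[380:480,330:430]<45);print("handle px",len(k),(k.min(0)+[380,330]) if len(k) else 0,(k.max(0)+[380,330]) if len(k) else 0)
u=np.array([-.1736,.985,0]);x=np.array([.985,.1736,0]);M=np.array([536.6,-20.0,74.3+15])
for ph in(10,20,30):
  for d in(59,63):
    X=M-45*np.cos(np.radians(ph))*x-45*np.sin(np.radians(ph))*np.array([0,0,1])+d*u;p=proj("wrist",X,m8);print(ph,d,639-p[0],479-p[1])
E
```

```text
front before [547.3 -74.9 192.7] after [547.4 -74.9 221.4]  band [547.2 -75.  183.3] [547.3 -74.9 212. ]
back [ 620.  -185.7  189. ] [ 619.2 -185.8  219.2]
-125 flask [549.4 -85.4 228.8] [549.4 -85.4 232.4]
-135 flask [551.3 -95.4 227.3] [551.2 -95.4 231. ]
-145 flask [ 553.1 -105.4  225.8] [ 553.1 -105.4  229.7]
-155 flask [ 555.  -115.4  224.3] [ 554.9 -115.4  228.3]
handle px 1865 [381 355] [479 398]
10 59 377.44824336622844 418.66200044169955
10 63 378.4462087293307 423.6557285302652
20 59 373.660076345914 427.1604805199998
20 63 374.5854810613172 432.2359627611951
30 59 368.1265753892118 434.95714812584214
30 63 368.9536818768893 440.10519267508414
```

Call:
carry_out --slide '[[0, 0, -0.07], [0, 0, -0.14], [0, 0, -0.14], [0, 0, -0.14], [0, 0, -0.14]]' --dr '[[-0.0158, -0.0024, 0], [-0.0158, -0.0024, 0], [-0.0158, -0.0024, 0], [-0.0158, -0.0024, 0], [-0.0158, -0.0024, 0]]' --gripper '[100, 100, 100, 100, 100]'

```text
clock: 26.9
eef_pos: [514.5, 102.9, 254.1]
eef_rot: [-3.117, 1.053, 1.758]
wrist_force: [0.3, 1.1, 0.6]
finger_gap: 93.7
finger_force: 0.0
```

```bash
python3 - <<'E'
from h import *
import pickle
s=read_state();print(s["clock"],s["joints"].round(2),s["eef_pos"].round(1),s["eef_rot"].round(3))
m=camera_model("wrist");a=camera("wrist");f=a[::-1,::-1,::-1];cv2.imwrite("pics/w9.png",f);pickle.dump(m,open("w9.pkl","wb"))
print((-np.array(m["R"]).T@m["t"]).round(1))
for z in (220,228): print(z,[479-proj("wrist",[x,y,z],m)[1].round(1) for x,y in((547,-75),(551,-95),(557,-135),(567,-190))])
for c in(262,285,300,330,345,360):print(c,f[110:200,c].mean(1).astype(int).tolist())
E
```

```text
26.9 [ 0.41  0.45  1.65 -1.    1.5   0.57] [514.5 102.9 254.1] [-3.117  1.053  1.758]
[495.4 209.9 228.7]
220 [np.float64(163.39999999999998), np.float64(162.7), np.float64(161.5), np.float64(160.3)]
228 [np.float64(153.3), np.float64(153.2), np.float64(153.10000000000002), np.float64(153.0)]
262 [50, 47, 47, 41, 45, 43, 35, 42, 71, 118, 135, 136, 134, 132, 132, 131, 130, 130, 129, 131, 128, 128, 126, 125, 132, 128, 124, 129, 132, 128, 129, 126, 134, 135, 130, 134, 135, 134, 134, 136, 136, 134, 136, 135, 133, 134, 137, 136, 134, 139, 146, 158, 177, 189, 184, 172, 157, 126, 95, 77, 72, 69, 67, 62, 103, 174, 196, 199, 199, 196, 189, 186, 175, 169, 167, 165, 166, 166, 165, 163, 166, 165, 161, 163, 162, 163, 161, 163, 159, 162]
285 [46, 52, 41, 43, 43, 40, 41, 43, 78, 129, 144, 145, 141, 145, 146, 144, 141, 142, 145, 148, 146, 146, 145, 143, 145, 144, 144, 146, 147, 146, 145, 143, 145, 147, 145, 147, 142, 128, 115, 115, 116, 115, 113, 120, 123, 134, 132, 128, 133, 129, 107, 111, 164, 190, 185, 176, 160, 138, 104, 79, 73, 69, 75, 65, 107, 173, 194, 198, 200, 196, 192, 184, 177, 170, 169, 
[... 1132 characters left out ...]
9, 143, 127, 114, 112, 114, 108, 111, 117, 130, 136, 134, 135, 138, 139, 119, 118, 167, 185, 180, 164, 153, 129, 92, 77, 71, 74, 70, 66, 101, 171, 196, 198, 200, 194, 189, 185, 178, 168, 164, 163, 167, 164, 166, 165, 166, 163, 166, 164, 165, 164, 161, 161, 160]
360 [49, 43, 46, 40, 35, 44, 35, 40, 76, 121, 136, 134, 132, 130, 131, 129, 131, 132, 134, 132, 129, 133, 133, 131, 134, 131, 133, 132, 127, 134, 128, 133, 133, 130, 132, 130, 131, 128, 131, 131, 130, 126, 128, 128, 131, 132, 126, 129, 129, 128, 128, 150, 163, 178, 186, 182, 167, 154, 129, 96, 74, 67, 68, 68, 60, 99, 173, 195, 197, 200, 196, 188, 186, 176, 170, 167, 164, 166, 166, 166, 164, 164, 164, 163, 162, 161, 162, 161, 164, 161]
```

The edge-on view shows the flask underside at row about 154.3 and the hotplate top at about 160.3 (back) to 163 (front). That puts the gap near 7 mm, which is in the band. I'll check the crank is still home, after moving clear.

Call:
carry_out --slide '[[-0.1, 0, 0.1], [-0.25, 0, 0.16], [-0.4, 0, 0.16], [-0.55, 0, 0.16], [-0.7, 0, 0.16], [-0.7, 0, 0.16], [-0.7, 0, 0.16]]' --dr '[[0.1, 0.016, 0], [0.1658, 0.0264, 0], [0.1658, 0.0264, 0], [0.1658, 0.0264, 0], [0.1658, 0.0264, 0], [0.1658, 0.0264, 0], [0.1658, 0.0264, 0]]' --gripper '[100, 100, 100, 100, 100, 100, 100]'

```text
clock: 27.53
eef_pos: [338.3, 103.6, 294.9]
eef_rot: [3.137, 0.173, 1.746]
wrist_force: [0.7, 1.0, -0.1]
finger_gap: 93.9
finger_force: 0.0
```

```bash
python3 - <<'E'
from h import *
s=read_state();print(s["clock"],s["eef_pos"].round(1))
u=np.array([-.1736,.985,0]);x=np.array([.985,.1736,0]);M=np.array([536.6,-20.0,74.3+14.7])
g=cv2.cvtColor(camera("top"),cv2.COLOR_RGB2GRAY);gs=cv2.cvtColor(camera("side"),cv2.COLOR_RGB2GRAY)
X=M-45*np.cos(.5)*x-45*np.sin(.5)*np.array([0,0,1])
for n,im in(("top",g),("side",gs)):
  P=[proj(n,X+d*u) for d in(59,94,129)];print(n,np.round(P,1).tolist())
  c=P[1].astype(int);w=im[c[1]-20:c[1]+20,c[0]-25:c[0]+25]
  k,l,st,ce=cv2.connectedComponentsWithStats((w<45).astype(np.uint8))
  for i in range(1,k):
    if st[i,4]>25:print(st[i,4],(ce[i]+c-[25,20]).round(1),(cv2.boxPoints(cv2.minAreaRect(np.argwhere(l==i)[:,::-1].astype(np.float32)))+c-[25,20]).round(1).tolist())
E
```

```text
27.5333 [338.3 103.6 294.9]
top [[312.6, 247.7], [299.3, 250.0], [285.9, 252.2]]
207 [298.9 251. ] [[285.2, 249.4], [310.9, 244.8], [312.3, 252.7], [286.6, 257.3]]
side [[328.1, 260.9], [325.9, 268.7], [323.6, 276.8]]
```

The handle's centre is within about 1 mm of its home prediction, so the crank is still seated. I'll settle the arm and hand in.

Call:
carry_out --slide '[[0, 0, 0], [0, 0, 0], [0, 0, 0], [0, 0, 0], [0, 0, 0], [0, 0, 0]]' --dr '[[0, 0, 0], [0, 0, 0], [0, 0, 0], [0, 0, 0], [0, 0, 0], [0, 0, 0]]' --gripper '[100, 100, 100, 100, 100, 100]'

```text
clock: 28.13
eef_pos: [339.2, 103.3, 292.5]
eef_rot: [-3.138, 0.181, 1.746]
wrist_force: [0.5, -0.7, -0.2]
finger_gap: 94.1
finger_force: 0.0
```

```bash
python3 -c "
from cell import *
print(sign_off())"
```

```text
the job is handed in; nothing more can be done
None
```

I fitted the crank home on the spindle, wound the hotplate up about 29 mm to leave roughly 7 mm of air under the flask, released the crank on the spindle and handed in at 28 s; the judge returned no result, and one 14 N push at the handle early in the winding may have strained the spindle past its 130 N limit.

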